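Release the strap slitter's guard and hold it open for inspection

TASK

The strap slitter's rollers are to be inspected. Plug the red release plug fully home, flush, into the hole of the grey socket block and let go of it; only then lift the slitter's yellow spring-shut guard and hold it open at 50 degrees. Finish while the gripper is still holding the guard steady there (it would fall shut by itself), with the plug left in and the other things on the bench left where they are.

Things in the scene. Friction and masses are not known exactly. Their poses are not given: they have to be found in the camera images.
- plug_mid (a point): centre of the red release plug (loose, about 0.14 kg), upright on the bench at its right, middle or left. 66 mm tall: a brass shank 28 (x) x 20 (y) x 22 mm tall, above it a red grip block 40 (x) x 30 (y) x 44 mm tall, overhanging to form a shoulder. This point is 33 mm above the foot, 11 mm above the shoulder. x along the long side, z up. Fits either way round (half a turn).
- socket_mouth (a point): centre of the hole's mouth on top of the grey socket block (fixed, 90 x 80 x 42 mm tall, yellow stripe, green lamp). Hole 31 (x) x 23 (y) mm, 28 mm deep, rim chamfered by 2 mm. x along the hole's long side, z up. With the plug home its shoulder lies on this top face and plug_mid is 11 mm above this point.
- guard (a joint): opening angle (rad) of the yellow-framed clear guard on the green strap slitter (fixed housing 200 x 240 x 100 mm tall, grey motor behind): 0 = shut, level; grows as the front edge is lifted; stop at 1.4; 50 degrees is 0.873. Its weight (about 0.35 kg) and a spring always push it shut, about 3 N at the handle.
- guard_handle (a point): centre of the guard's handle: white barrel 22 mm in diameter, 36 mm long along the hinge axis, flat ends free on both sides, on a steel arm 14 mm wide, 10 mm thick, jutting from the middle of the guard's front edge; the edge is 49 mm behind this point. 107 mm above the bench when shut. Axes turn with the guard: y along the barrel, x from handle to hinge.
- guard_hinge (a point): middle of the guard's hinge axis, at the slitter's rear top edge, fixed, 107 mm above the bench, level with the shut handle and 225 mm from it. x from the shut handle to the hinge, y along the axis, z up; the guard opens by positive turning about y (the handle rises and nears the hinge).
- plug: the red release plug; origin at the centre of its foot, axes as plug_mid
- spool_mid (a point): bystander: blue thread spool, 48 mm across, 56 mm tall; point half-way up
- punch_mid (a point): bystander: dark steel punch, upright cylinder 34 mm across, 75 mm tall; point half-way up
- jar_mid (a point): bystander: amber jar of rivets, 70 mm across, 80 mm tall; point half-way up
- tape_mid (a point): bystander: yellow tape measure, 62 x 36 x 60 mm tall; point half-way up
- hammer_grip (a point): bystander: hammer lying on the bench; point on its handle
- awl_grip (a point): bystander: screwdriver lying on the bench at the back; point on its handle
Not all that is in view belongs to the job. There is more than one size of the plug; the job needs the larger.

How it is judged (in metres and radians):
On the way, in this order (a step that is already met when the one before it is completed fails the run):
1. the plug is fully home in the socket and let go, the guard still shut (horizontal distance between plug_mid and socket_mouth below 0.004 m and z of plug_mid in the frame of socket_mouth below 0.0135 m and angle between the x axis of plug_mid and the x axis of socket_mouth, either way round below 0.1 rad and angle between plug_mid's own z axis and vertical below 0.08 rad and contact force between the fingers and plug below 0.1 N and value of joint guard below 0.09 rad), for 0.3 s.
2. the guard is held by the fingers at 50 degrees (value of joint guard between 0.768 and 0.977 rad and contact force between the fingers and guard above 0.8 N), for 0.5 s.
At the end, for the whole second after the job is handed in: Fingers hold the guard still at 50 degrees (+-6), pressing with 0.8 N or more; the plug is home (within 4 mm of the hole centre, raised under 2.5 mm, turned under 0.1 rad, upright) and untouched by the fingers; bystanders are within 30 mm of their starts (all of step 2 and horizontal distance between plug_mid and socket_mouth below 0.004 m and z of plug_mid in the frame of socket_mouth below 0.0135 m and angle between the x axis of plug_mid and the x axis of socket_mouth, either way round below 0.1 rad and angle between plug_mid's own z axis and vertical below 0.08 rad and contact force between the fingers and plug below 0.1 N and velocity of joint guard between -0.1 and 0.1 rad/s and distance of each of spool_mid, punch_mid, hammer_grip, jar_mid, tape_mid, awl_grip from where it was at the start of the episode below 0.03 m); the arm keeps its last pose, push and grip.
It fails at once if the guard is lifted (more than 5 degrees) while the plug is not home (value of joint guard above 0.09 rad and not (horizontal distance between plug_mid and socket_mouth below 0.004 m and z of plug_mid in the frame of socket_mouth below 0.0135 m and angle between the x axis of plug_mid and the x axis of socket_mouth, either way round below 0.1 rad and angle between plug_mid's own z axis and vertical below 0.08 rad)).
It fails at once if a bystander is moved by more than 30 mm (distance of any of spool_mid, punch_mid, hammer_grip, jar_mid, tape_mid, awl_grip from where it was at the start of the episode above 0.03 m).
It also fails if it takes over 64 s, if anything falls off the work surface, if the arm or the gripper's body presses on something with over 40 N, if the wrist force passes 120 N, or if a joint passes its speed limit or range.

ROBOT

A 6-joint arm with a two-finger parallel gripper is mounted at the origin on the work surface. World frame = base frame: x ahead of the robot, y to its left, z up, the work surface at z = 0. Lengths are in m, angles in degrees, forces in N, time in s.
With the tool pointing down it reaches from about 0.35 to 0.85 m from the base axis. Payload 8.1 kg.
Tool frame: the origin (TCP) lies on the mounting face of the last link; the fingertips stand 186 mm ahead of it and the grasp point (between the pads) lies 167 mm ahead of it; z points along the fingers, y is the line along which they close (so a half turn about z gives the same grasp; the last joint's range is limited). The gripper opens to 93 mm and grips with 3 to 60 N. Pads are 15 mm wide; open, the fingers measure 128 mm over their backs; the gripper's body (75 mm by 188 mm) begins 65 mm behind the grasp point.
Start: joints at [-71.585, 7.471, 85.268, -0, 87.261, -4.893], TCP at [0.237, -0.551, 0.405] pointing down, gripper open.
Joint ranges: [-169.43, 169.43], [-51.17, 129.36], [1.28, 143.12], [-76.62, 256.62], [0, 156.53], [-152.29, 152.29]. Speed limits (degrees/s): [136.94, 136.94, 159.86, 180, 180, 180].

INTERFACE

Orientations are given as a 3x3 rotation matrix whose columns are the frame's x, y, z axes.
In Python, from workcell import manip, eyes gives the robot as it stands. The module is installed in compiled form; this text tells all that it offers.
- The arm moves only by the shell command python3 -m crank 'ROWS'. ROWS is JSON, a list of rows, each an object with "fingers": the opening, from 0 (shut) to 1 (fully open); "linear": the shift along the tool's x, y, z normalised to -1 to 1, where 1 is 250 mm, a list of three; "delta_rot": the turn, a rotation vector about the tool's x, y, z normalised to -1 to 1, where 1 is pi/4 rad, a list of three. In form: [{"fingers": fingers, "linear": [tx, ty, tz], "delta_rot": [ax, ay, az]}, ...]. A call has exactly 8 rows; each row is the pose to reach, as a shift and turn from the pose commanded when the call began, along the tool's axes at that moment; what a row does not reach only later rows make up. A row lasts 1/10 s, in which the tool goes at most 50 mm and 8.59 degrees, less where a joint would pass 70% of its speed; a pose out of reach is approached as far as the arm can. A call with a number of a shift or a turn outside -1 to 1 is refused whole. A call with a gripper value outside its range is refused whole. The fingers move at their own pace and stop on an object; the grip force is fixed at half the most. Time passes only in rows, so rows that repeat a pose let the fingers close, or fill a call up. It gives the time, the measured TCP pose, the force, the opening and the grip force at its end, in the units of the state.
- manip.observe(): the state, without advancing time (a new reading comes with each control period).
- eyes.camera(name): name is "side" or "top" or "wrist"; returns (picture, depth): 400x640x3 uint8, red, green, blue; 400x640 float32, m along the optical axis (not along the pixel's ray), 0 where there is no reading.
- eyes.camera_model(name): a dict with "fx", "fy", "cx", "cy" (pixels), "dist_coeffs" ([k1, k2, p1, p2, k3] as OpenCV has them; the pictures are not rectified), "world_to_cam" (4x4, takes a point from world to camera coordinates). Camera axes: x right, y down, z forward; pixel columns grow to the right and rows downward; lengths in m; the calibration is good to about 2 mm. A picture is of the moment at which its call begins: read the wrist's pose just before it. camera_model takes no time and is no camera call; for the wrist camera it gives the pose at the moment of the call.
- manip.finish_job(): hands the job in; it is judged then, once.
The state is a dict: "t": time; "q": joint angles; "qvel": joint speeds; "effort": joint torques, N m; "eef_pos": TCP position; "tcp_rot": TCP orientation; "wrist_force": force on the tool from outside, world axes, zero at the start; "moment": the same for the moment, N m; "finger_gap": finger opening in m; "grip_force": force on a finger pad.
Only numpy, scipy, OpenCV 4.12 (cv2) and the standard library are available. Lean on these libraries where they do the work, as an engineer would, in place of code of your own. Each camera call takes 0.05 s, during which the arm holds its last target. There are 200 camera calls.

## Working session

There is one attempt and no reset: what is moved stays moved. The work goes in short steps, Python scripts to look and compute and a shell command to move; the robot and the scene stay as the last step left them, time stands still between calls to the robot, and variables do not carry over. Pictures are saved under pics/ and viewed, at most 13 in all, crops included, and the job is handed in when it is done.

```bash
mkdir -p pics; cat > h.py <<'E'
import numpy as np, cv2, json
from workcell import manip, eyes
def snap(n):
    m=eyes.camera_model(n); p,d=eyes.camera(n); return p,d,m
def K(m): return np.array([[m['fx'],0,m['cx']],[0,m['fy'],m['cy']],[0,0,1.]])
def ray(m,uv):
    uv=np.asarray(uv,float).reshape(-1,1,2)
    n=cv2.undistortPoints(uv,K(m),np.array(m['dist_coeffs'])).reshape(-1,2)
    T=np.linalg.inv(np.array(m['world_to_cam'])); 
    return T[:3,3], np.c_[n,np.ones(len(n))]@T[:3,:3].T   # points at depth d: o+d*r
def plane(m,uv,z):
    o,r=ray(m,uv); return o+r*((z-o[2])/r[:,2])[:,None]
def depthpt(m,uv,d):
    uv=np.asarray(uv).reshape(-1,2); o,r=ray(m,uv)
    return o+r*d[uv[:,1].astype(int),uv[:,0].astype(int)][:,None]
E
python3 - <<'E'
from h import *
s=manip.observe(); print(s)
ims=[]
for n in ['side','top']:
    p,d,m=snap(n); np.savez(n+'.npz',p=p,d=d,m=json.dumps({k:np.asarray(v).tolist() for k,v in m.items()}))
    cv2.imwrite(f'pics/{n}0.png',p[:,:,::-1]); print(n,m)
E
```

```text
{'t': 0.0, 'q': array([-7.15850523e+01,  7.51503608e+00,  8.53267830e+01, -9.21559214e-04,
        8.72610800e+01, -4.89293482e+00]), 'qvel': array([-0.08970596,  0.11625045, -0.15108562, -0.09664571,  0.04268373,
       -0.03571848]), 'effort': array([ 2.24510381e-04, -5.59831023e+01, -4.91763604e+01,  7.67849805e-02,
        3.51759593e-02, -1.73142753e-04]), 'eef_pos': array([ 0.23735352, -0.55082137,  0.40371182]), 'tcp_rot': array([[ 9.18391685e-01,  3.95672052e-01, -5.82570526e-04],
       [ 3.95672457e-01, -9.18390124e-01,  1.69888938e-03],
       [ 1.37176029e-04, -1.79075299e-03, -9.99998387e-01]]), 'wrist_force': array([ 1.14792907, -0.31701432,  0.8039988 ]), 'moment': array([-0.0004614 , -0.00886117, -0.01488428]), 'grip_force': 0.0, 'finger_gap': 0.0930768388471546}
side {'fx': 491.11089940410915, 'fy': 491.11089940410915, 'cx': 317.46527583590034, 'cy': 197.3496157611689, 'dist_coeffs': array([-0.13784717,  0.        ,  0.        ,  0.        ,  0.        ]), 'world_to_cam': array([[-0.90381458, -0.42792083,  0.00172084,  0.47611729],
       [-0.23982182,  0.50319067, -0.83023168,  0.17002024],
       [ 0.35440752, -0.75078819, -0.55741582,  1.11740103],
       [ 0.        ,  0.        ,  0.        ,  1.        ]])}
top {'fx': 399.9950874060846, 'fy': 399.9950874060846, 'cx': 321.40449967948666, 'cy': 191.86404446726945, 'dist_coeffs': array([0.01724634, 0.        , 0.        , 0.        , 0.        ]), 'world_to_cam': array([[ 0.01038283, -0.99992931,  0.0057943 ,  0.00192113],
       [-0.99641763, -0.01083238, -0.08387233,  0.53226507],
       [ 0.08392917, -0.00490271, -0.99645966,  1.1124577 ],
       [ 0.        ,  0.        ,  0.        ,  1.        ]])}
```

View pics/top0.png

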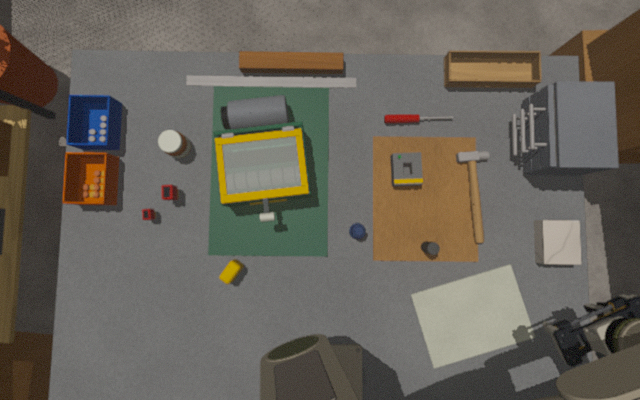

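View pics/side0.png

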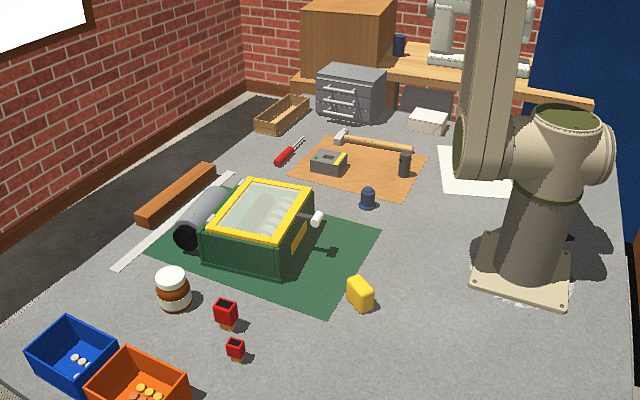

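The top view shows the robot at the bottom and the slitter at (262,165), with its white handle at (267,216). The socket block is at (407,168). The tape is at (231,271), the spool at (357,231), the punch at (431,249), the jar at (172,143), the hammer at (475,195) and the awl at (402,119).

Plug candidates are red block A at top (169,192) / side (226,312), red block B at top (148,215) / side (235,348), and the red awl handle at top (402,119). A is the larger block, so I choose it and check it in a crop.

```bash
cat >> h.py <<'E'
def load(n):
    z=np.load(n+'.npz'); return z['p'],z['d'],json.loads(str(z['m']))
def red(p):
    h=cv2.cvtColor(p,cv2.COLOR_RGB2HSV); return (((h[...,0]<8)|(h[...,0]>172))&(h[...,1]>150)&(h[...,2]>60)).astype(np.uint8)
E
python3 - <<'E'
from h import *
pt,dt,mt=load('top'); ps,ds,ms=load('side')
a=cv2.resize(pt[170:240,120:200],None,fx=7,fy=7)[:480]; b=cv2.resize(ps[285:375,190:270],None,fx=5.33,fy=5.33,interpolation=cv2.INTER_CUBIC)
hgt=480; im=np.hstack([cv2.resize(a,(380,hgt)),cv2.resize(b,(400,hgt))]); cv2.imwrite('pics/crop0.png',im[:,:,::-1])
for nm,p,d,m in (('top',pt,dt,mt),('side',ps,ds,ms)):
    n,l,st,c=cv2.connectedComponentsWithStats(red(p))
    for i in range(1,n):
        if st[i,4]>40:
            vs=np.argwhere(l==i)[:,::-1]; P=depthpt(m,vs,d); P=P[d[vs[:,1],vs[:,0]]>0]
            print(nm,c[i].round(1),st[i],'min',np.percentile(P,3,0).round(3),'max',np.percentile(P,97,0).round(3))
def pts(nm,uv):
    p,d,m=load(nm); print(nm,uv,depthpt(m,[uv],d).round(3)[0])
for uv in [(267,216),(303,196),(219,203),(300,131),(217,139),(394,155),(420,155),(421,184),(394,184),(405,169),(231,271),(357,231),(431,248),(172,143),(475,195)]: pts('top',uv)
for uv in [(317,219),(327,162),(360,295),(367,200)]: pts('side',uv)
E
```

```text
top [401.1 118.3] [385 115  34   8 256] min [ 0.738 -0.266  0.015] max [ 0.757 -0.176  0.028]
top [168.2 192.1] [162 185  14  15  98] min [0.507 0.412 0.05 ] max [0.543 0.441 0.069]
top [148.  214.1] [143 209  11  11  59] min [0.452 0.478 0.027] max [0.476 0.497 0.052]
side [106.6   9.6] [ 93   1  28  18 216] min [ 2.252 -1.073  0.167] max [ 2.28  -0.886  0.219]
side [132.4   2.9] [122   0  25  10 117] min [ 2.251 -1.277  0.167] max [ 2.282 -1.097  0.212]
side [170.4   2.8] [162   0  21   9  75] min [ 2.255 -1.605  0.099] max [ 2.283 -1.434  0.139]
side [203.3   3.3] [196   0  18   9  79] min [ 2.252 -1.951  0.024] max [ 2.282 -1.755  0.068]
side [230.6   4.2] [225   0  14   9  46] min [ 2.251 -2.263 -0.047] max [ 2.285 -2.077 -0.003]
side [250.4   2.2] [240   0  21   6  93] min [ 2.079 -2.308 -0.049] max [ 2.254 -2.259 -0.009]
side [274.    3.8] [263   0  23   9 128] min [ 1.87  -2.307 -0.05 ] max [ 2.051 -2.262 -0.   ]
side [539.7   2.7] [536   0   8   7  45] min [ 0.117 -2.306  0.166] max [ 0.159 -2.267  0.202]
side [148.8   8.9] [138   2  23  15 136] min [ 2.251 -1.408  0.098] ma
[... 12087 characters left out ...]
]
top (267, 216) [0.46  0.148 0.114]
top (303, 196) [0.517 0.058 0.065]
top (219, 203) [0.499 0.302 0.   ]
top (300, 131) [0.685 0.066 0.114]
top (217, 139) [0.661 0.284 0.112]
top (394, 155) [ 0.637 -0.195  0.042]
top (420, 155) [ 0.637 -0.267  0.046]
top (421, 184) [ 0.56  -0.28   0.003]
top (394, 184) [ 0.555 -0.195  0.041]
top (405, 169) [ 0.601 -0.231  0.018]
top (231, 271) [0.313 0.248 0.062]
top (357, 231) [ 0.423 -0.091  0.056]
top (431, 248) [ 0.38  -0.288  0.071]
top (172, 143) [0.656 0.414 0.078]
top (475, 195) [ 0.528 -0.429  0.02 ]
side (317, 219) [0.452 0.162 0.114]
side (327, 162) [ 0.59  -0.199  0.04 ]
side (360, 295) [0.298 0.284 0.055]
side (367, 200) [ 0.418 -0.079  0.028]
```

View pics/crop0.png

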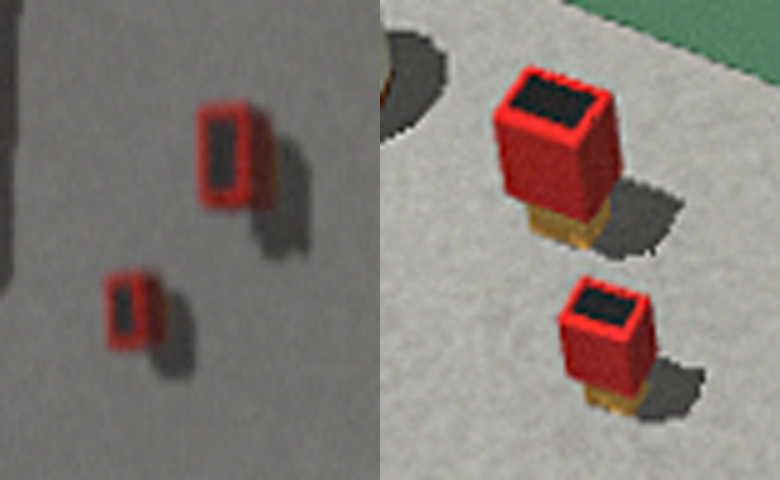

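A is the larger plug: the crop shows its block at about 37 mm against 26 mm for B, with its top at z≈0.067. I'll pass over the socket first for a close look.

```bash
python3 -m crank '[{"fingers":1,"linear":[0.15,-0.05,0],"delta_rot":[0,0,0.1]},{"fingers":1,"linear":[0.35,-0.13,0],"delta_rot":[0,0,0.25]},{"fingers":1,"linear":[0.55,-0.22,0],"delta_rot":[0,0,0.4]},{"fingers":1,"linear":[0.75,-0.3,0],"delta_rot":[0,0,0.518]},{"fingers":1,"linear":[0.95,-0.38,0],"delta_rot":[0,0,0.518]},{"fingers":1,"linear":[1,-0.45,0],"delta_rot":[0,0,0.518]},{"fingers":1,"linear":[1,-0.5,0],"delta_rot":[0,0,0.518]},{"fingers":1,"linear":[1,-0.5,0],"delta_rot":[0,0,0.518]}]'
python3 - <<'E'
from h import *
s=manip.observe(); print(s['t'],s['eef_pos'],s['tcp_rot'].round(3))
p,d,m=snap('wrist'); np.savez('w1.npz',p=p,d=d,m=json.dumps({k:np.asarray(v).tolist() for k,v in m.items()}))
cv2.imwrite('pics/w1.png',p[:,:,::-1]); T=np.linalg.inv(np.array(m['world_to_cam'])); print(T.round(3)); print(m['fx'],m['dist_coeffs'])
E
```

```text
t: 0.9
eef_pos: [0.418, -0.3356, 0.4043]
tcp_rot: [[1.0, 0.003, -0.001], [0.003, -1.0, 0.001], [-0.001, -0.001, -1.0]]
wrist_force: [-0.0, -0.5, 0.3]
finger_gap: 0.0929
grip_force: 0.0
0.9 [ 0.41797142 -0.33557203  0.40430997] [[ 1.     0.003 -0.001]
 [ 0.003 -1.     0.001]
 [-0.001 -0.001 -1.   ]]
[[ 0.002 -0.959 -0.282  0.497]
 [-1.    -0.002  0.    -0.335]
 [-0.001  0.282 -0.959  0.385]
 [ 0.     0.     0.     1.   ]]
340.10108031396754 [-0.00920937  0.          0.          0.          0.        ]
```

View pics/w1.png

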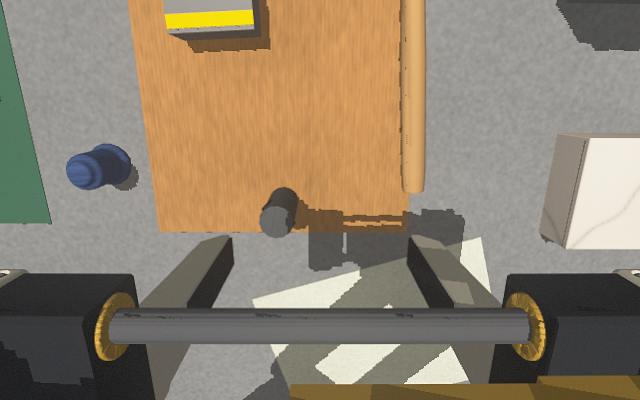

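The wrist camera sits 79 mm ahead along tool x. In the picture the socket's yellow stripe is at (210,18), the spool at (98,168), the punch at (280,212) and the fingers at (215,270)/(430,270). I'll step over the socket.

```bash
cat >> h.py <<'E'
def keep(f,n='wrist'):
    p,d,m=snap(n); np.savez(f+'.npz',p=p,d=d,m=json.dumps({k:np.asarray(v).tolist() for k,v in m.items()})); cv2.imwrite(f'pics/{f}.png',p[:,:,::-1])
E
python3 -m crank '[{"fingers":1,"linear":[0.12,-0.1,0],"delta_rot":[0,0,0]},{"fingers":1,"linear":[0.24,-0.2,0],"delta_rot":[0,0,0]},{"fingers":1,"linear":[0.35,-0.3,0],"delta_rot":[0,0,0]},{"fingers":1,"linear":[0.45,-0.39,0],"delta_rot":[0,0,0]},{"fingers":1,"linear":[0.45,-0.39,0],"delta_rot":[0,0,0]},{"fingers":1,"linear":[0.45,-0.39,0],"delta_rot":[0,0,0]},{"fingers":1,"linear":[0.45,-0.39,0],"delta_rot":[0,0,0]},{"fingers":1,"linear":[0.45,-0.39,0],"delta_rot":[0,0,0]}]'
python3 -c "
from h import *
keep('w2')"
python3 -m crank '[{"fingers":1,"linear":[-0.1,-0.14,0],"delta_rot":[0,0,0]},{"fingers":1,"linear":[-0.2,-0.28,0],"delta_rot":[0,0,0]},{"fingers":1,"linear":[-0.28,-0.4,0],"delta_rot":[0,0,0]},{"fingers":1,"linear":[-0.28,-0.5,0],"delta_rot":[0,0,0]},{"fingers":1,"linear":[-0.28,-0.6,0],"delta_rot":[0,0,0]},{"fingers":1,"linear":[-0.28,-0.6,0],"delta_rot":[0,0,0]},{"fingers":1,"linear":[-0.28,-0.6,0],"delta_rot":[0,0,0]},{"fingers":1,"linear":[-0.28,-0.6,0],"delta_rot":[0,0,0]}]'
python3 -c "
from h import *
keep('w3')
a=[cv2.imread(f'pics/w{i}.png') for i in (2,3)]
cv2.imwrite('pics/w23.png',cv2.resize(np.vstack([a[0][:280],a[1][:280]]),None,fx=1,fy=1))"
```

```text
t: 1.75
eef_pos: [0.5294, -0.2411, 0.4047]
tcp_rot: [[1.0, -0.002, -0.0], [-0.002, -1.0, -0.0], [-0.0, 0.0, -1.0]]
wrist_force: [-1.0, -0.6, 0.5]
finger_gap: 0.0931
grip_force: 0.0
t: 2.6
eef_pos: [0.46, -0.0907, 0.4048]
tcp_rot: [[1.0, -0.001, 0.0], [-0.001, -1.0, -0.0], [0.0, 0.0, -1.0]]
wrist_force: [0.7, -0.2, -0.1]
finger_gap: 0.093
grip_force: 0.0
```

View pics/w23.png

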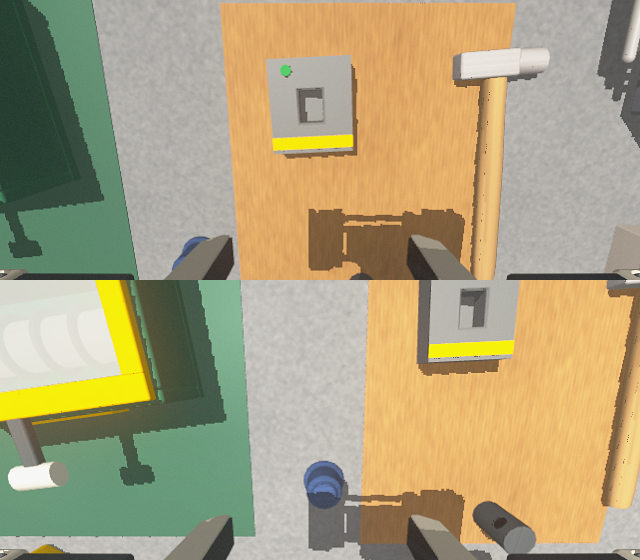

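The top half (w2) shows the socket with its hole centred at about (311,105), long side vertical in the image, i.e. along world x, and a green lamp at (286,70). The bottom half (w3) shows the hole at about (472,28) and the white handle at (38,195). Next I measure the hole from both views.

```bash
cat > sock.py <<'E'
from h import *
def hole(f,box):
    p,d,m=load(f); x0,y0,x1,y1=box
    uv=np.stack(np.meshgrid(np.arange(x0,x1),np.arange(y0,y1)),-1).reshape(-1,2)
    z=depthpt(m,uv,d)[:,2].reshape(y1-y0,x1-x0)
    g=cv2.cvtColor(p,cv2.COLOR_RGB2GRAY)[y0:y1,x0:x1]
    zt=np.median(z); print(f,'ztop',zt.round(4),'std',z[abs(z-zt)<.004].std().round(4), 'grey',np.percentile(g,[5,50,95]))
    for nm,mask in (('depth',z<zt-.004),('grey',g<np.median(g)*.88)):
        n,l,st,c=cv2.connectedComponentsWithStats(mask.astype(np.uint8)); i=1+st[1:,4].argmax()
        q=np.argwhere(l==i)[:,::-1]+[x0,y0]; 
        P=plane(m,q,zt)[:,:2]; r=cv2.minAreaRect((P*1000).astype(np.float32)); print(nm,np.round(r[0],1),np.round(r[1],1),round(r[2],2))
    return zt
b2=(280,82,340,128)
b3=(450,3,498,52)
hole('w2',b2); hole('w3',b3)
E
python3 sock.py
```

```text
w2 ztop 0.0419 std 0.0009 grey [ 96. 173. 179.]
depth [ 600.3 -231.5] [30.7 22.8] 2.31
grey [ 600.8 -231.7] [34.  26.4] 2.69
w3 ztop 0.0413 std 0.0011 grey [ 82.55 179.   184.  ]
depth [ 599.7 -231.3] [29.9 22.1] 2.4
grey [ 601. -232.] [33.7 26. ] 2.48
```

```bash
python3 -m crank '[{"fingers":1,"linear":[0,-0.16,0],"delta_rot":[0,0,0]},{"fingers":1,"linear":[0,-0.35,0],"delta_rot":[0,0,0]},{"fingers":1,"linear":[0,-0.54,0],"delta_rot":[0,0,0]},{"fingers":1,"linear":[0,-0.73,0],"delta_rot":[0,0,0]},{"fingers":1,"linear":[0,-0.92,0],"delta_rot":[0,0,0]},{"fingers":1,"linear":[0,-1,0],"delta_rot":[0,0,0]},{"fingers":1,"linear":[0,-1,0],"delta_rot":[0,0,0]},{"fingers":1,"linear":[0,-1,0],"delta_rot":[0,0,0]}]'
python3 -c "
from h import *
keep('w4')"
python3 -m crank '[{"fingers":1,"linear":[0,-0.16,0],"delta_rot":[0,0,0]},{"fingers":1,"linear":[0,-0.35,0],"delta_rot":[0,0,0]},{"fingers":1,"linear":[0,-0.54,0],"delta_rot":[0,0,0]},{"fingers":1,"linear":[0,-0.73,0],"delta_rot":[0,0,0]},{"fingers":1,"linear":[0,-0.92,0],"delta_rot":[0,0,0]},{"fingers":1,"linear":[0,-1,0],"delta_rot":[0,0,0]},{"fingers":1,"linear":[0,-1,0],"delta_rot":[0,0,0]},{"fingers":1,"linear":[0,-1,0],"delta_rot":[0,0,0]}]'
python3 -c "
from h import *
keep('w5')
a=[cv2.imread(f'pics/w{i}.png') for i in (4,5)]
cv2.imwrite('pics/w45.png',np.vstack([a[0][:290],a[1][:290]]))"
```

```text
t: 3.45
eef_pos: [0.4604, 0.1597, 0.4045]
tcp_rot: [[1.0, 0.0, -0.0], [0.0, -1.0, -0.001], [-0.0, 0.001, -1.0]]
wrist_force: [0.1, -1.0, 0.7]
finger_gap: 0.0929
grip_force: 0.0
t: 4.3
eef_pos: [0.4609, 0.4089, 0.4044]
tcp_rot: [[1.0, -0.001, -0.0], [-0.001, -1.0, -0.001], [-0.0, 0.001, -1.0]]
wrist_force: [-0.3, 0.1, -0.2]
finger_gap: 0.0933
grip_force: 0.0
```

View pics/w45.png

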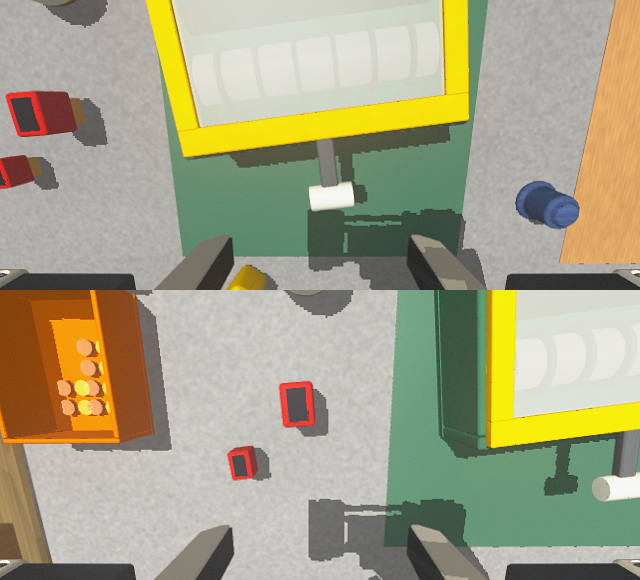

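In w4 (top half) the handle barrel is at (332,195) and the guard's front edge runs from (184,145) to (467,110). In w5 (bottom half) the larger plug is at (297,114), the smaller at (242,172) and the handle at (617,197). I measure the plug, handle and hinge direction.

```bash
python3 - <<'E'
from h import *
def world(f,box):
    p,d,m=load(f); x0,y0,x1,y1=box
    uv=np.stack(np.meshgrid(np.arange(x0,x1),np.arange(y0,y1)),-1).reshape(-1,2)
    return p,m,uv,depthpt(m,uv,d)
for f,b in (('w5',(270,80,330,150)),('w4',(0,85,90,145))):
    p,m,uv,P=world(f,b); t=P[:,2]>.055; zt=np.median(P[t][:,2]); t=P[:,2]>zt-.004
    Q=plane(m,uv[t],zt)[:,:2]; r=cv2.minAreaRect((Q*1000).astype(np.float32)); print(f,'plug ztop',zt.round(4),np.round(r[0],1),np.round(r[1],1),r[2],P[t].mean(0).round(4))
for f,b in (('w4',(300,170,365,220)),('w3',(0,175,75,215))):
    p,m,uv,P=world(f,b); c=p[uv[:,1],uv[:,0]].astype(int); t=(c.min(1)>150)&(P[:,2]>.09)
    zt=np.percentile(P[t][:,2],95); print(f,'handle ztop',zt.round(4),t.sum())
    Q=plane(m,uv[t],zt-.011)[:,:2]; r=cv2.minAreaRect((Q*1000).astype(np.float32)); print(np.round(r[0],1),np.round(r[1],1),r[2])
# guard yellow front edge in w4
p,m,uv,P=world('w4',(140,0,480,165)); c=cv2.cvtColor(p,cv2.COLOR_RGB2HSV)[uv[:,1],uv[:,0]]
t=(abs(c[:,0].astype(int)-28)<6)&(c[:,1]>150)&(c[:,2]>120); Q=P[t]; zt=np.median(Q[:,2]); Q=Q[abs(Q[:,2]-zt)<.006]; print('guard z',zt.round(4))
B=np.round(Q[:,1]/.004); ks=[k for k in np.unique(B) if (B==k).sum()>8]
E=np.array([[k*.004,Q[B==k][:,0].min()] for k in ks if .06<k*.004<.26]); 
a=np.polyfit(E[:,0],E[:,1],1); print('front edge dx/dy',a,'angle',np.degrees(np.arctan(-a[0])), 'res',np.std(E[:,1]-np.polyval(a,E[:,0])))
E
```

```text
w5 plug ztop 0.0666 [522.6 425. ] [47.6 56.1] 89.65191650390625 [0.5258 0.43   0.0711]
w4 plug ztop 0.0663 [524.1 412.7] [45.6 80.6] 3.068256139755249 [0.5262 0.4236 0.0712]
w4 handle ztop 0.1181 1015
[458.8 150.6] [21.6 37.1] 6.491326332092285
w3 handle ztop 0.1182 1004
[458.6 155.8] [21.7 44.2] 7.09988260269165
guard z 0.1129
front edge dx/dy [-0.128589    0.52824544] angle 7.327397251182285 res 0.0003114399367394876
```

```bash
python3 - <<'E'
from h import *
for f,b in (('w5',(270,80,330,150)),('w4',(0,85,90,145))):
    p,d,m=load(f); x0,y0,x1,y1=b
    uv=np.stack(np.meshgrid(np.arange(x0,x1),np.arange(y0,y1)),-1).reshape(-1,2); P=depthpt(m,uv,d)
    zt=np.median(P[(P[:,2]>.06)&(P[:,2]<.08)][:,2]); t=(abs(P[:,2]-zt)<.003)
    M=np.zeros((y1-y0,x1-x0),np.uint8); M.flat[t]=1; n,l,st,c=cv2.connectedComponentsWithStats(M); i=1+st[1:,4].argmax(); t=(l==i).ravel()
    Q=plane(m,uv[t],zt)[:,:2]; r=cv2.minAreaRect((Q*1000).astype(np.float32)); print(f,'plug ztop',zt.round(4),np.round(r[0],1),np.round(r[1],1),r[2],Q.mean(0).round(4))
s=manip.observe(); print(s['eef_pos'],s['tcp_rot'].round(4),s['q'].round(1))
E
```

```text
w5 plug ztop 0.0666 [525.2 430.3] [39.5 29.6] 4.189620018005371 [0.5256 0.4304]
w4 plug ztop 0.0664 [525.4 428. ] [39.1 31.3] 4.369384288787842 [0.5258 0.4282]
[0.46097229 0.40850737 0.40452277] [[ 1.0e+00 -1.8e-03 -2.0e-04]
 [-1.8e-03 -1.0e+00 -9.0e-04]
 [-2.0e-04  9.0e-04 -1.0e+00]] [ 36.8  10.   82.6  -0.   87.5 126.9]
```

```bash
python3 -m crank '[{"fingers":1,"linear":[0.12,-0.04,0.1],"delta_rot":[0,0,-0.05]},{"fingers":1,"linear":[0.2,-0.07,0.25],"delta_rot":[0,0,-0.096]},{"fingers":1,"linear":[0.257,-0.087,0.4],"delta_rot":[0,0,-0.096]},{"fingers":1,"linear":[0.257,-0.087,0.4],"delta_rot":[0,0,-0.096]},{"fingers":1,"linear":[0.257,-0.087,0.5],"delta_rot":[0,0,-0.096]},{"fingers":1,"linear":[0.257,-0.087,0.6],"delta_rot":[0,0,-0.096]},{"fingers":1,"linear":[0.257,-0.087,0.7],"delta_rot":[0,0,-0.096]},{"fingers":1,"linear":[0.257,-0.087,0.758],"delta_rot":[0,0,-0.096]}]'
python3 -m crank '[{"fingers":1,"linear":[0,0,0],"delta_rot":[0,0,0]},{"fingers":0,"linear":[0,0,0],"delta_rot":[0,0,0]},{"fingers":0,"linear":[0,0,0],"delta_rot":[0,0,0]},{"fingers":0,"linear":[0,0,0],"delta_rot":[0,0,0]},{"fingers":0,"linear":[0,0,0],"delta_rot":[0,0,0]},{"fingers":0,"linear":[0,0,0],"delta_rot":[0,0,0]},{"fingers":0,"linear":[0,0,0],"delta_rot":[0,0,0]},{"fingers":0,"linear":[0,0,0],"delta_rot":[0,0,0]}]'
```

```text
t: 5.15
eef_pos: [0.5244, 0.4305, 0.2154]
tcp_rot: [[0.997, 0.074, -0.0], [0.074, -0.997, -0.0], [-0.0, 0.0, -1.0]]
wrist_force: [-1.0, 0.4, -0.0]
finger_gap: 0.0931
grip_force: 0.0
t: 5.95
eef_pos: [0.5243, 0.432, 0.2152]
tcp_rot: [[0.997, 0.075, -0.0], [0.075, -0.997, -0.0], [-0.0, 0.0, -1.0]]
wrist_force: [0.4, -0.5, -0.2]
finger_gap: 0.0415
grip_force: 0.0
```

```bash
python3 -m crank '[{"fingers":0,"linear":[0,0,0],"delta_rot":[0,0,0]},{"fingers":0,"linear":[0,0,0],"delta_rot":[0,0,0]},{"fingers":0,"linear":[0,0,0],"delta_rot":[0,0,0]},{"fingers":0,"linear":[0,0,0],"delta_rot":[0,0,0]},{"fingers":0,"linear":[0,0,-0.05],"delta_rot":[0,0,0]},{"fingers":0,"linear":[0,0,-0.15],"delta_rot":[0,0,0]},{"fingers":0,"linear":[0,0,-0.3],"delta_rot":[0,0,0]},{"fingers":0,"linear":[0,0,-0.4],"delta_rot":[0,0,0]}]'
python3 - <<'E'
from h import *
keep('w6'); s=manip.observe(); print(s['t'],s['eef_pos'],s['tcp_rot'].round(4),s['finger_gap'],s['grip_force'])
keep('s6','side')
a=cv2.imread('pics/w6.png'); b=cv2.imread('pics/s6.png')
cv2.imwrite('pics/c6.png',np.vstack([a[150:400],cv2.resize(b[180:360,130:330],(640,576))[:340]]))
E
```

```text
t: 6.75
eef_pos: [0.5246, 0.4322, 0.3187]
tcp_rot: [[0.997, 0.075, 0.002], [0.075, -0.997, 0.002], [0.002, -0.001, -1.0]]
wrist_force: [0.7, 0.5, -0.5]
finger_gap: 0.0299
grip_force: 30.0
6.8 [0.52558911 0.43293465 0.32395626] [[ 0.9971  0.0754  0.0075]
 [ 0.0753 -0.9971  0.0054]
 [ 0.0079 -0.0049 -1.    ]] 0.030125067028206467 29.998186826705933
```

View pics/c6.png

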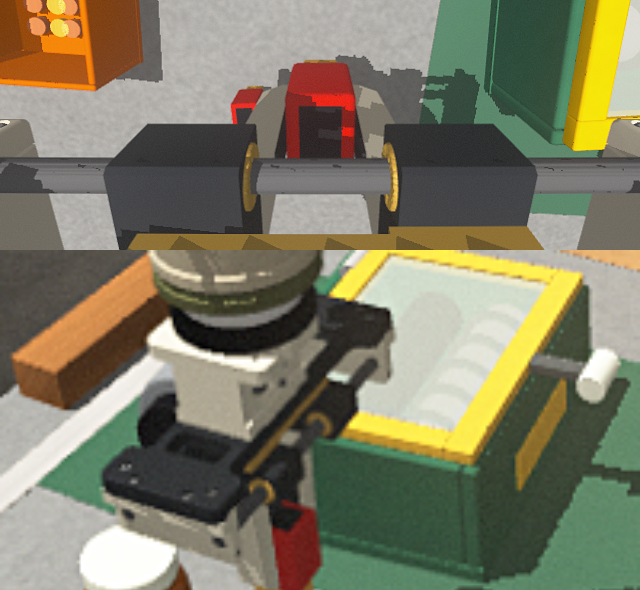

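The plug is gripped (gap 30 mm) at w6 (320,230), with the smaller one left behind. I measure how the plug sits in the hand using the same camera, so that calibration bias cancels.

```bash
cat > held.py <<'E'
from h import *
import sys
def held(f,R,t,box):
    p,d,m=load(f); x0,y0,x1,y1=box
    uv=np.stack(np.meshgrid(np.arange(x0,x1),np.arange(y0,y1)),-1).reshape(-1,2); P=depthpt(m,uv,d)
    dd=d[uv[:,1],uv[:,0]]; k=red(p)[uv[:,1],uv[:,0]].astype(bool)&(dd>0)
    L=(P-t)@R; L=L[k]; 
    fr=L[(L[:,2]<.19)&(L[:,2]>.15)]
    print('n',len(fr),'tool x pct',np.percentile(fr[:,0],[2,25,50,75,95]).round(4),'y',np.percentile(fr[:,1],[1,5,50,95,99]).round(4),'z',np.percentile(L[:,2],[1,5,50,95,99]).round(4))
    for a in np.arange(.145,.195,.006):
        q=L[abs(L[:,2]-a)<.003]; 
        if len(q)>20: print(a.round(3),len(q),'x',np.median(q[:,0]).round(4),'y',np.percentile(q[:,1],[1,50,99]).round(4))
s=manip.observe()
if len(sys.argv)>1: keep(sys.argv[1])
f=sys.argv[1] if len(sys.argv)>1 else 'w6'
p,d,m=load(f)
# tool pose at picture time from the camera pose: fixed mount, from w-type model
T=np.linalg.inv(np.array(m['world_to_cam']))
m0=eyes.camera_model('wrist'); T0=np.linalg.inv(np.array(m0['world_to_cam'])); s=manip.observe()
X=np.eye(4); X[:3,:3]=s['tcp_rot']; X[:3,3]=s['eef_pos']; M=T@np.linalg.inv(T0)@X
held(f,M[:3,:3],M[:3,3],(275,200,370,315))
print(s['eef_pos'],s['t'],np.degrees(np.arctan2(s['tcp_rot'][1,0],s['tcp_rot'][0,0])))
E
python3 held.py
```

```text
n 2159 tool x pct [-0.0002  0.0204  0.0207  0.0209  0.0211] y [-0.0148 -0.0135 -0.0002  0.0136  0.0144] z [0.1476 0.1481 0.1504 0.1839 0.1888]
0.145 154 x 0.0093 y [-0.0132 -0.001   0.0123]
0.151 2294 x 0.0139 y [-0.0148 -0.0002  0.0144]
0.157 348 x 0.0208 y [-0.014  -0.0006  0.0138]
0.163 308 x 0.0207 y [-0.0141 -0.0004  0.0138]
0.169 275 x 0.0208 y [-0.0142 -0.0002  0.0138]
0.175 252 x 0.0207 y [-0.0142 -0.0002  0.0136]
0.181 222 x 0.0207 y [-0.0139 -0.0007  0.0135]
0.187 195 x 0.0207 y [-0.0136 -0.0002  0.0137]
[0.52564492 0.43299164 0.32192768] 6.85 4.32280100795845
```

```bash
python3 -m crank '[{"fingers":0,"linear":[0,0.1,0],"delta_rot":[0,0,0]},{"fingers":0,"linear":[-0.04,0.25,0],"delta_rot":[0,0,0]},{"fingers":0,"linear":[-0.1,0.42,0],"delta_rot":[0,0,0.02]},{"fingers":0,"linear":[-0.15,0.58,0],"delta_rot":[0,0,0.04]},{"fingers":0,"linear":[-0.2,0.74,0],"delta_rot":[0,0,0.042]},{"fingers":0,"linear":[-0.22,0.88,0],"delta_rot":[0,0,0.042]},{"fingers":0,"linear":[-0.22,0.96,0],"delta_rot":[0,0,0.042]},{"fingers":0,"linear":[-0.22,1,0],"delta_rot":[0,0,0.042]}]'
python3 -m crank '[{"fingers":0,"linear":[0.02,0.12,0],"delta_rot":[0,0,0]},{"fingers":0,"linear":[0.06,0.28,0],"delta_rot":[0,0,0]},{"fingers":0,"linear":[0.1,0.45,0],"delta_rot":[0,0,0]},{"fingers":0,"linear":[0.15,0.6,0],"delta_rot":[0,0,0]},{"fingers":0,"linear":[0.2,0.75,0],"delta_rot":[0,0,0]},{"fingers":0,"linear":[0.25,0.88,0],"delta_rot":[0,0,0]},{"fingers":0,"linear":[0.28,0.96,0],"delta_rot":[0,0,0]},{"fingers":0,"linear":[0.3,1,0],"delta_rot":[0,0,0]}]'
```

```text
t: 7.65
eef_pos: [0.4896, 0.1813, 0.3223]
tcp_rot: [[0.999, 0.043, 0.009], [0.043, -0.999, 0.012], [0.01, -0.012, -1.0]]
wrist_force: [-13.0, 25.5, 39.5]
finger_gap: 0.0041
grip_force: 19.0
t: 8.45
eef_pos: [0.574, -0.0699, 0.3144]
tcp_rot: [[0.999, 0.04, -0.001], [0.04, -0.999, 0.0], [-0.001, -0.0, -1.0]]
wrist_force: [-0.3, 0.4, -0.1]
finger_gap: 0.0003
grip_force: 0.0
```

The plug was only carried at z≈0.107. It struck the slitter housing (about 0.113 high) and was knocked out of the fingers, which was my lift error. I look at where it went.

```bash
python3 - <<'E'
from h import *
keep('t7','top'); keep('s7','side'); s=manip.observe(); print(s['t'],s['eef_pos'])
a=cv2.imread('pics/t7.png'); b=cv2.imread('pics/s7.png')
cv2.imwrite('pics/c7.png',np.hstack([cv2.resize(a[90:300,110:310],(400,420)),cv2.resize(b[150:360,130:330],(400,420))]))
E
```

```text
8.55 [ 0.57394291 -0.06891474  0.31457911]
```

View pics/c7.png

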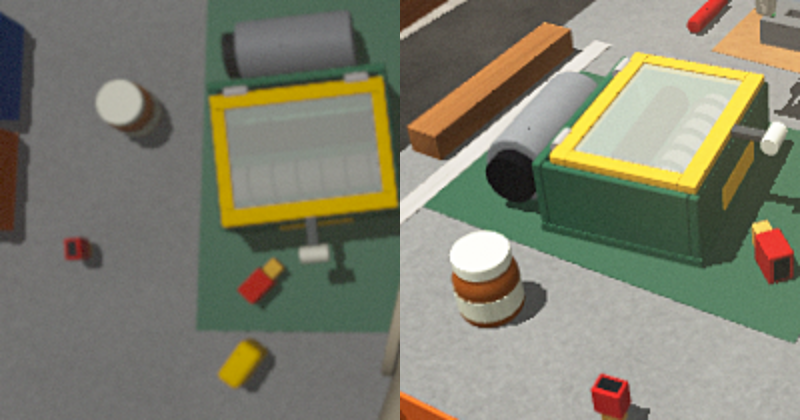

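The plug lies on the green mat at crop (258,285), i.e. top (239,232), with its shank pointing to +x,−y. The tape at (230,271) and the guard look unchanged. Plan: regrasp it with a tilted tool, stand it upright in a free spot, then regrasp it vertically. First I go and measure it.

```bash
python3 -m crank '[{"fingers":1,"linear":[-0.08,-0.1,-0.2],"delta_rot":[0,0,0]},{"fingers":1,"linear":[-0.2,-0.25,-0.36],"delta_rot":[0,0,0]},{"fingers":1,"linear":[-0.32,-0.4,-0.36],"delta_rot":[0,0,0]},{"fingers":1,"linear":[-0.44,-0.55,-0.36],"delta_rot":[0,0,0]},{"fingers":1,"linear":[-0.56,-0.7,-0.36],"delta_rot":[0,0,0]},{"fingers":1,"linear":[-0.68,-0.85,-0.36],"delta_rot":[0,0,0]},{"fingers":1,"linear":[-0.68,-0.97,-0.36],"delta_rot":[0,0,0]},{"fingers":1,"linear":[-0.68,-0.97,-0.36],"delta_rot":[0,0,0]}]'
python3 - <<'E'
from h import *
keep('w8'); s=manip.observe(); print(s['t'],s['eef_pos'],s['q'].round(1))
p,d,m=load('w8'); n,l,st,c=cv2.connectedComponentsWithStats(red(p))
o=[i for i in range(1,n) if st[i,4]>150]
for i in o:
    uv=np.argwhere(l==i)[:,::-1]; P=depthpt(m,uv,d); P=P[d[uv[:,1],uv[:,0]]>0]
    zt=np.percentile(P[:,2],90); T=P[abs(P[:,2]-zt)<.004]; r=cv2.minAreaRect((T[:,:2]*1000).astype(np.float32))
    print(st[i],'z90',zt.round(4),'rect',np.round(r[0],1),np.round(r[1],1),round(r[2],1))
h=cv2.cvtColor(p,cv2.COLOR_RGB2HSV)
# brass near
i=max(o,key=lambda i:st[i,4]); x,y,w,hh,_=st[i]; x0,y0=max(0,x-30),max(0,y-30); x1,y1=min(640,x+w+30),min(400,y+hh+30)
S=h[y0:y1,x0:x1]; b=(S[...,0]>12)&(S[...,0]<26)&(S[...,1]>110)&(S[...,2]>90); uv=np.argwhere(b)[:,::-1]+[x0,y0]; P=depthpt(m,uv,d); print('brass',len(P),np.median(P,0).round(4),np.percentile(P[:,2],[10,90]).round(4))
a=p[:,:,::-1]; cv2.imwrite('pics/c8.png',a)
# housing front-left top corner: points z>.09
ys,xs=np.mgrid[0:400:2,0:640:2]; uv=np.stack([xs.ravel(),ys.ravel()],1); P=depthpt(m,uv,d); k=(d[uv[:,1],uv[:,0]]>0)&(P[:,2]>.085)&(P[:,2]<.13)&(P[:,0]>.48)
Q=P[k]; print('corner',Q[np.argmax(Q[:,1]-Q[:,0])].round(3),'left',np.percentile(Q[:,1],99).round(3),'front',np.percentile(Q[:,0],1).round(3))
E
```

```text
t: 9.35
eef_pos: [0.3912, 0.1711, 0.4052]
tcp_rot: [[0.999, 0.049, 0.0], [0.049, -0.999, 0.002], [0.0, -0.002, -1.0]]
wrist_force: [0.1, 0.1, -0.1]
finger_gap: 0.0598
grip_force: 0.0
9.4 [0.39204584 0.16943315 0.40515114] [ 16.5 -20.4 111.    0.   89.4 103.7]
[  0  72  25  32 266] z90 0.0495 rect [465.  480.4] [27.5  7.2] 1.4
[ 231  124   51   49 1260] z90 0.0413 rect [416.2 240.3] [29.2 42.9] 47.7
brass 474 [0.4409 0.2173 0.0342] [0.0291 0.0354]
corner [0.49  0.273 0.099] left 0.271 front 0.487
```

View pics/c8.png

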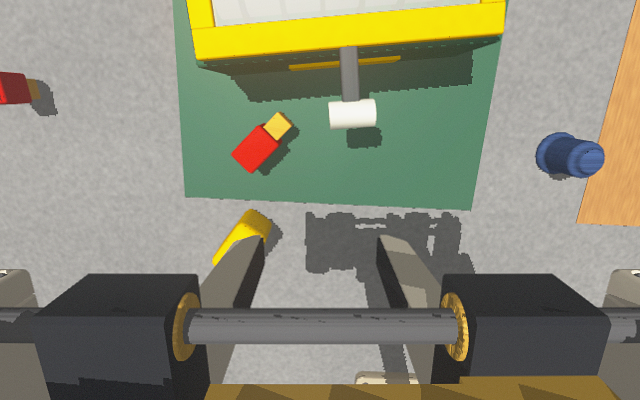

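w8 shows the plug lying at (255,150) with its shank toward (278,125), the tape at (245,235), the handle at (352,113) and the housing corner at (200,60). The plug lies on its narrow face (top at z 0.041), grip centre (0.416,0.240), shank azimuth −42°. I check the tape's footprint along the plug axis and turn the tool meanwhile.

```bash
python3 - <<'E'
from h import *
p,d,m=load('t7'); h=cv2.cvtColor(p,cv2.COLOR_RGB2HSV)
k=np.zeros(p.shape[:2],bool); k[255:290,210:250]=True; k&=(abs(h[...,0].astype(int)-27)<8)&(h[...,1]>130)
uv=np.argwhere(k)[:,::-1]; P=depthpt(m,uv,d); P=P[(P[:,2]>.02)&(P[:,2]<.08)]-[.416,.24,0]
e=np.radians(-42.3); u=np.array([np.cos(e),np.sin(e)]); v=np.array([-u[1],u[0]])
print(len(P),'u',np.percentile(P[:,:2]@u,[0,5,95,100]).round(3),'v',np.percentile(P[:,:2]@v,[0,5,95,100]).round(3),P[:,2].max().round(3))
E
python3 -m crank '[{"fingers":0.6,"linear":[0,0,0],"delta_rot":[0,0,-0.12]},{"fingers":0.6,"linear":[0,0,0],"delta_rot":[0,0,-0.3]},{"fingers":0.6,"linear":[0,0,0],"delta_rot":[0,0,-0.48]},{"fingers":0.6,"linear":[0,0,0],"delta_rot":[0,0,-0.66]},{"fingers":0.6,"linear":[0,0,0],"delta_rot":[0,0,-0.84]},{"fingers":0.6,"linear":[0,0,0],"delta_rot":[0,0,-1]},{"fingers":0.6,"linear":[0,0,0],"delta_rot":[0,0,-1]},{"fingers":0.6,"linear":[0,0,0],"delta_rot":[0,0,-1]}]' >/dev/null
python3 -m crank '[{"fingers":0.6,"linear":[0,0,0],"delta_rot":[0,0,-0.15]},{"fingers":0.6,"linear":[0,0,0],"delta_rot":[0,0,-0.33]},{"fingers":0.6,"linear":[0,0,0],"delta_rot":[0,0,-0.51]},{"fingers":0.6,"linear":[0,0,0],"delta_rot":[0,0,-0.69]},{"fingers":0.6,"linear":[0,0,0],"delta_rot":[0,0,-0.86]},{"fingers":0.6,"linear":[0,0,0],"delta_rot":[0,0,-1]},{"fingers":0.6,"linear":[0,0,0],"delta_rot":[0,0,-1]},{"fingers":0.6,"linear":[0,0,0],"delta_rot":[0,0,-1]}]' >/dev/null
python3 -m crank '[{"fingers":0.6,"linear":[0,0,0],"delta_rot":[0,0,-0.15]},{"fingers":0.6,"linear":[0,0,0],"delta_rot":[0,0,-0.33]},{"fingers":0.6,"linear":[0,0,0],"delta_rot":[0,0,-0.51]},{"fingers":0.6,"linear":[0,0,0],"delta_rot":[0,0,-0.69]},{"fingers":0.6,"linear":[0,0,0],"delta_rot":[0,0,-0.86]},{"fingers":0.6,"linear":[0,0,0],"delta_rot":[0,0,-1]},{"fingers":0.6,"linear":[0,0,0],"delta_rot":[0,0,-1]},{"fingers":0.6,"linear":[0,0,0],"delta_rot":[0,0,-1]}]'
python3 -c "
from h import *
s=manip.observe();print(s['q'].round(1),s['eef_pos'])
R=s['tcp_rot']; print('pre-grasp shift /250mm', (R.T@(np.array([.3388,.3103,.2488])-s['eef_pos'])/.25).round(3), 'az',np.degrees(np.arctan2(R[1,0],R[0,0])))"
```

```text
327 u [-0.119 -0.112 -0.057 -0.055] v [-0.081 -0.078 -0.046 -0.042] 0.064
t: 11.8
eef_pos: [0.3937, 0.167, 0.4052]
tcp_rot: [[-0.733, 0.681, 0.0], [0.681, 0.733, 0.0], [0.0, 0.0, -1.0]]
wrist_force: [-1.2, 0.7, -0.2]
finger_gap: 0.0561
grip_force: 0.0
[ 16.1 -20.3 110.9   0.   89.4 -31. ] [0.39373127 0.16696496 0.40523426]
pre-grasp shift /250mm [0.551 0.27  0.626] az 137.1071810198082
```

```bash
python3 -m crank '[{"fingers":0.6,"linear":[0.1,0.05,0.08],"delta_rot":[0,-0.1,-0.01]},{"fingers":0.6,"linear":[0.22,0.11,0.2],"delta_rot":[0,-0.22,-0.013]},{"fingers":0.6,"linear":[0.34,0.17,0.32],"delta_rot":[0,-0.34,-0.013]},{"fingers":0.6,"linear":[0.44,0.22,0.45],"delta_rot":[0,-0.46,-0.013]},{"fingers":0.6,"linear":[0.531,0.271,0.55],"delta_rot":[0,-0.556,-0.013]},{"fingers":0.6,"linear":[0.531,0.271,0.606],"delta_rot":[0,-0.556,-0.013]},{"fingers":0.6,"linear":[0.531,0.271,0.606],"delta_rot":[0,-0.556,-0.013]},{"fingers":0.6,"linear":[0.531,0.271,0.606],"delta_rot":[0,-0.556,-0.013]}]'
python3 -c "
from h import *
s=manip.observe();R=s['tcp_rot'];print(s['q'].round(1),R[:,2].round(3),R[:,1].round(3))
print((s['eef_pos']+.167*R[:,2]).round(4), 'shift to grasp', (R.T@(np.array([.4197,.2366,.030])-s['eef_pos']-.167*R[:,2])/.25).round(3))"
```

```text
t: 12.6
eef_pos: [0.3424, 0.3061, 0.2544]
tcp_rot: [[-0.673, 0.671, 0.312], [0.608, 0.742, -0.284], [-0.422, -0.002, -0.907]]
wrist_force: [-0.0, -0.2, 0.4]
finger_gap: 0.0557
grip_force: 0.0
[ 45.5  -6.  117.2 -26.7  70.    7.1] [ 0.312 -0.284 -0.907] [ 0.671  0.742 -0.002]
[0.3945 0.2587 0.103 ] shift to grasp [0.002 0.003 0.321]
```

```bash
python3 -m crank '[{"fingers":0.6,"linear":[0,0,0.05],"delta_rot":[0,0,0]},{"fingers":0.6,"linear":[0,0,0.12],"delta_rot":[0,0,0]},{"fingers":0.6,"linear":[0,0,0.2],"delta_rot":[0,0,0]},{"fingers":0.6,"linear":[0,0.003,0.27],"delta_rot":[0,0,0]},{"fingers":0.6,"linear":[0.002,0.003,0.32],"delta_rot":[0,0,0]},{"fingers":0.3,"linear":[0.002,0.003,0.32],"delta_rot":[0,0,0]},{"fingers":0,"linear":[0.002,0.003,0.32],"delta_rot":[0,0,0]},{"fingers":0,"linear":[0.002,0.003,0.32],"delta_rot":[0,0,0]}]'
python3 -m crank '[{"fingers":0,"linear":[0,0,0],"delta_rot":[0,0,0]},{"fingers":0,"linear":[0,0,0],"delta_rot":[0,0,0]},{"fingers":0,"linear":[0,0,0],"delta_rot":[0,0,0]},{"fingers":0,"linear":[0,0,0],"delta_rot":[0,0,0]},{"fingers":0,"linear":[0,0,0],"delta_rot":[0,0,0]},{"fingers":0,"linear":[0,0,0],"delta_rot":[0,0,0]},{"fingers":0,"linear":[0,0,0],"delta_rot":[0,0,0]},{"fingers":0,"linear":[0,0,0],"delta_rot":[0,0,0]}]'
```

```text
t: 13.4
eef_pos: [0.3675, 0.2851, 0.1821]
tcp_rot: [[-0.673, 0.669, 0.314], [0.606, 0.743, -0.284], [-0.423, -0.0, -0.906]]
wrist_force: [-0.3, -0.2, 0.1]
finger_gap: 0.0366
grip_force: 0.0
t: 14.2
eef_pos: [0.3673, 0.2853, 0.182]
tcp_rot: [[-0.674, 0.669, 0.314], [0.606, 0.743, -0.284], [-0.423, -0.001, -0.906]]
wrist_force: [-2.3, -0.3, 6.4]
finger_gap: 0.0296
grip_force: 30.0
```

```bash
python3 -m crank '[{"fingers":0,"linear":[-0.02,0,-0.043],"delta_rot":[0,0,0]},{"fingers":0,"linear":[-0.06,0,-0.13],"delta_rot":[0,0,0]},{"fingers":0,"linear":[-0.12,0,-0.257],"delta_rot":[0,0,0]},{"fingers":0,"linear":[-0.18,0,-0.386],"delta_rot":[0,0,0]},{"fingers":0,"linear":[-0.24,0,-0.514],"delta_rot":[0,0,0]},{"fingers":0,"linear":[-0.3,0,-0.643],"delta_rot":[0,0,0]},{"fingers":0,"linear":[-0.338,0,-0.725],"delta_rot":[0,0,0]},{"fingers":0,"linear":[-0.338,0,-0.725],"delta_rot":[0,0,0]}]'
python3 -m crank '[{"fingers":0,"linear":[0,0,0],"delta_rot":[0,0.1,0]},{"fingers":0,"linear":[0,0,0],"delta_rot":[0,0.22,0]},{"fingers":0,"linear":[0,0,0],"delta_rot":[0,0.34,0]},{"fingers":0,"linear":[0,0,0],"delta_rot":[0,0.46,0]},{"fingers":0,"linear":[0,0,0],"delta_rot":[0,0.556,0]},{"fingers":0,"linear":[0,0,0],"delta_rot":[0,0.556,0]},{"fingers":0,"linear":[0,0,0],"delta_rot":[0,0.556,0]},{"fingers":0,"linear":[0,0,0],"delta_rot":[0,0.556,0]}]'
python3 -c "
from h import *
s=manip.observe();R=s['tcp_rot'];print(s['q'].round(1))
print((R.T@(np.array([.326,.52,.36])-s['eef_pos'])/.25).round(3), np.degrees(np.arctan2(R[1,0],R[0,0])))"
```

```text
t: 15.0
eef_pos: [0.3677, 0.2859, 0.3857]
tcp_rot: [[-0.672, 0.669, 0.318], [0.608, 0.743, -0.28], [-0.424, 0.005, -0.906]]
wrist_force: [1.1, 0.6, -1.1]
finger_gap: 0.0301
grip_force: 30.0
t: 15.8
eef_pos: [0.367, 0.2851, 0.3803]
tcp_rot: [[-0.743, 0.669, -0.001], [0.669, 0.743, -0.004], [-0.002, -0.003, -1.0]]
wrist_force: [-0.4, -0.0, -1.7]
finger_gap: 0.0299
grip_force: 30.0
[ 3.160e+01 -1.320e+01  1.078e+02 -1.000e-01  8.560e+01 -1.640e+01]
[0.751 0.589 0.078] 138.0050694705402
```

```bash
python3 -m crank '[{"fingers":0,"linear":[0.1,0.08,0],"delta_rot":[0,0,-0.15]},{"fingers":0,"linear":[0.22,0.17,0],"delta_rot":[0,0,-0.33]},{"fingers":0,"linear":[0.34,0.27,0],"delta_rot":[0,0,-0.5]},{"fingers":0,"linear":[0.46,0.36,0.02],"delta_rot":[0,0,-0.66]},{"fingers":0,"linear":[0.58,0.46,0.05],"delta_rot":[0,0,-0.8]},{"fingers":0,"linear":[0.68,0.54,0.07],"delta_rot":[0,0,-0.9]},{"fingers":0,"linear":[0.75,0.59,0.078],"delta_rot":[0,0,-0.9]},{"fingers":0,"linear":[0.75,0.59,0.078],"delta_rot":[0,0,-0.9]}]' >/dev/null
python3 -m crank '[{"fingers":0,"linear":[0,0,0],"delta_rot":[0,0,-0.15]},{"fingers":0,"linear":[0,0,0],"delta_rot":[0,0,-0.33]},{"fingers":0,"linear":[0,0,0],"delta_rot":[0,0,-0.51]},{"fingers":0,"linear":[0,0,0],"delta_rot":[0,0,-0.68]},{"fingers":0,"linear":[0,0,0],"delta_rot":[0,0,-0.82]},{"fingers":0,"linear":[0,0,0],"delta_rot":[0,0,-0.9]},{"fingers":0,"linear":[0,0,0],"delta_rot":[0,0,-0.9]},{"fingers":0,"linear":[0,0,0],"delta_rot":[0,0,-0.9]}]' >/dev/null
python3 -m crank '[{"fingers":0,"linear":[0,0,0],"delta_rot":[0,0,-0.15]},{"fingers":0,"linear":[0,0,0],"delta_rot":[0,0,-0.33]},{"fingers":0,"linear":[0,0,0],"delta_rot":[0,0,-0.51]},{"fingers":0,"linear":[0,0,0],"delta_rot":[0,0,-0.68]},{"fingers":0,"linear":[0,0,0],"delta_rot":[0,0,-0.82]},{"fingers":0,"linear":[0,0,0],"delta_rot":[0,0,-0.9]},{"fingers":0,"linear":[0,0,0],"delta_rot":[0,0,-0.9]},{"fingers":0,"linear":[0,0,0],"delta_rot":[0,0,-0.9]}]'
python3 -m crank '[{"fingers":0,"linear":[0,0,0],"delta_rot":[0,0.12,0]},{"fingers":0,"linear":[0,0,0],"delta_rot":[0,0.26,0]},{"fingers":0,"linear":[0,0,0],"delta_rot":[0,0.4,0]},{"fingers":0,"linear":[0,0,0],"delta_rot":[0,0.54,0]},{"fingers":0,"linear":[0,0,0],"delta_rot":[0,0.66,0]},{"fingers":0,"linear":[0,0,0],"delta_rot":[0,0.72,0]},{"fingers":0,"linear":[0,0,0],"delta_rot":[0,0.72,0]},{"fingers":0,"linear":[0,0,0],"delta_rot":[0,0.72,0]}]'
python3 -c "
from h import *
s=manip.observe();print(s['q'].round(1))"
```

```text
t: 18.2
eef_pos: [0.3266, 0.5201, 0.3612]
tcp_rot: [[-0.185, -0.983, -0.001], [-0.983, 0.185, -0.002], [0.002, 0.001, -1.0]]
wrist_force: [0.2, -0.4, -2.3]
finger_gap: 0.0298
grip_force: 30.0
t: 19.0
eef_pos: [0.3266, 0.5204, 0.361]
tcp_rot: [[-0.154, -0.983, -0.099], [-0.83, 0.183, -0.527], [0.536, 0.0, -0.844]]
wrist_force: [0.3, 0.2, -1.2]
finger_gap: 0.0301
grip_force: 30.0
[  56.8   26.8   69.8  -13.   113.2 -114.6]
```

```bash
python3 -m crank '[{"fingers":0,"linear":[-0.05,0,0.05],"delta_rot":[0,0.12,0]},{"fingers":0,"linear":[-0.13,0.01,0.14],"delta_rot":[0,0.26,0]},{"fingers":0,"linear":[-0.21,0.01,0.24],"delta_rot":[0,0.4,0]},{"fingers":0,"linear":[-0.3,0.015,0.34],"delta_rot":[0,0.54,0]},{"fingers":0,"linear":[-0.39,0.02,0.44],"delta_rot":[0,0.66,0]},{"fingers":0,"linear":[-0.463,0.021,0.516],"delta_rot":[0,0.72,0]},{"fingers":0,"linear":[-0.463,0.021,0.516],"delta_rot":[0,0.72,0]},{"fingers":0,"linear":[-0.463,0.021,0.516],"delta_rot":[0,0.72,0]}]'
python3 - <<'E'
from h import *
keep('s9','side'); s=manip.observe();R=s['tcp_rot'];print(s['q'].round(1), (s['eef_pos']+.167*R[:,2]).round(4))
p,d,m=load('s9'); C=np.r_[s['eef_pos']+.167*R[:,2],1]; c=np.array(m['world_to_cam'])@C; u,v=(np.array([c[0],c[1]])/c[2]*m['fx']+[m['cx'],m['cy']]).astype(int); print(u,v)
n,l,st,cc=cv2.connectedComponentsWithStats(red(p))
y0,x0=max(0,min(v-90,400-180)),max(0,min(u-120,640-240)); cv2.imwrite('pics/c9.png',cv2.resize(p[y0:y0+180,x0:x0+240,::-1],None,fx=3,fy=3))
w=np.array([R.T@[0,0,-1]]); print('down in tool',w.round(3))
E
```

```text
t: 19.8
eef_pos: [0.3265, 0.549, 0.1904]
tcp_rot: [[-0.077, -0.983, -0.166], [-0.418, 0.183, -0.89], [0.905, 0.001, -0.425]]
wrist_force: [1.0, 0.7, -0.4]
finger_gap: 0.0298
grip_force: 30.0
[  59.9   55.8   54.7  -23.5  130.4 -114.4] [0.2993 0.401  0.1209]
337 312
down in tool [[-0.904  0.     0.428]]
```

View pics/c9.png

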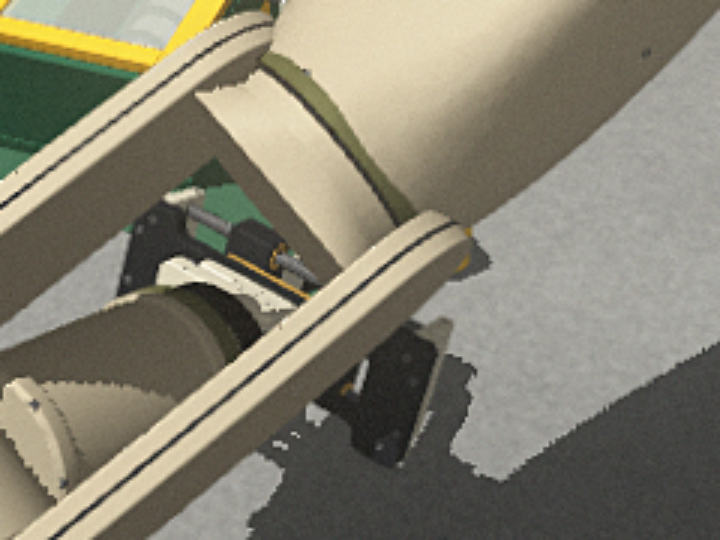

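The plug is hidden behind the arm in this side view: the gripper is at about (330,330) of the crop, with the plug behind it. I fit the plug's top face from the wrist camera instead.

```bash
python3 - <<'E'
from h import *
keep('w10'); p,d,m=load('w10'); s=manip.observe()
n,l,st,c=cv2.connectedComponentsWithStats(red(p))
for i in range(1,n):
    if st[i,4]<150: continue
    uv=np.argwhere(l==i)[:,::-1]; P=depthpt(m,uv,d); P=P[d[uv[:,1],uv[:,0]]>0]
    print(st[i],np.percentile(P,[3,50,97],axis=0).round(4).tolist())
    best=None; rng=np.random.default_rng(0)
    for _ in range(400):
        a=P[rng.choice(len(P),3,False)]; nn=np.cross(a[1]-a[0],a[2]-a[0]); k=np.linalg.norm(nn)
        if k<1e-6: continue
        nn/=k; e=abs((P-a[0])@nn)<.0015
        if best is None or e.sum()>best.sum(): best=e
    Q=P[best]; nn=np.linalg.svd(Q-Q.mean(0))[2][2]; nn*=np.sign(nn[2]); print('inl',len(Q),len(P),'n',nn.round(3),'c',Q.mean(0).round(4))
E
```

```text
[ 285  187   71  115 5534] [[0.2851, 0.3759, 0.1097], [0.3014, 0.4092, 0.1406], [0.3146, 0.4126, 0.1488]]
inl 3748 5517 n [0.179 0.984 0.021] c [0.3018 0.4102 0.1307]
```

```bash
python3 -m crank '[{"fingers":0,"linear":[-0.05,0,0.024],"delta_rot":[0,0,0]},{"fingers":0,"linear":[-0.11,0,0.052],"delta_rot":[0,0,0]},{"fingers":0,"linear":[-0.17,0,0.081],"delta_rot":[0,0,0]},{"fingers":0,"linear":[-0.22,0,0.104],"delta_rot":[0,0,0]},{"fingers":0,"linear":[-0.26,0,0.123],"delta_rot":[0,0,0]},{"fingers":0,"linear":[-0.28,0,0.133],"delta_rot":[0,0,0]},{"fingers":0,"linear":[-0.286,0,0.136],"delta_rot":[0,0,0]},{"fingers":0,"linear":[-0.286,0,0.136],"delta_rot":[0,0,0]}]'
python3 -m crank '[{"fingers":0,"linear":[-0.002,0,0.001],"delta_rot":[0,0,0]},{"fingers":0,"linear":[-0.004,0,0.002],"delta_rot":[0,0,0]},{"fingers":0,"linear":[-0.006,0,0.003],"delta_rot":[0,0,0]},{"fingers":0,"linear":[-0.007,0,0.0035],"delta_rot":[0,0,0]},{"fingers":0,"linear":[-0.007,0,0.0035],"delta_rot":[0,0,0]},{"fingers":0,"linear":[-0.007,0,0.0035],"delta_rot":[0,0,0]},{"fingers":0,"linear":[-0.007,0,0.0035],"delta_rot":[0,0,0]},{"fingers":0,"linear":[-0.007,0,0.0035],"delta_rot":[0,0,0]}]'
```

```text
t: 20.7
eef_pos: [0.3262, 0.5486, 0.111]
tcp_rot: [[-0.076, -0.983, -0.166], [-0.417, 0.182, -0.89], [0.906, 0.001, -0.424]]
wrist_force: [-0.3, -0.3, -1.2]
finger_gap: 0.0299
grip_force: 30.0
t: 21.5
eef_pos: [0.3263, 0.5488, 0.1097]
tcp_rot: [[-0.077, -0.983, -0.165], [-0.417, 0.182, -0.89], [0.905, 0.001, -0.424]]
wrist_force: [0.4, 2.9, 4.9]
finger_gap: 0.0295
grip_force: 30.0
```

```bash
python3 -m crank '[{"fingers":0.7,"linear":[0,0,0],"delta_rot":[0,0,0]},{"fingers":0.7,"linear":[0,0,0],"delta_rot":[0,0,0]},{"fingers":0.7,"linear":[0,0,0],"delta_rot":[0,0,0]},{"fingers":0.7,"linear":[0,0,0],"delta_rot":[0,0,0]},{"fingers":0.7,"linear":[0,0,-0.03],"delta_rot":[0,0,0]},{"fingers":0.7,"linear":[0,0,-0.1],"delta_rot":[0,0,0]},{"fingers":0.7,"linear":[0,0,-0.2],"delta_rot":[0,0,0]},{"fingers":0.7,"linear":[0,0,-0.35],"delta_rot":[0,0,0]}]'
python3 - <<'E'
from h import *
keep('w11'); p,d,m=load('w11'); s=manip.observe()
n,l,st,c=cv2.connectedComponentsWithStats(red(p))
for i in range(1,n):
    if st[i,4]<150: continue
    uv=np.argwhere(l==i)[:,::-1]; P=depthpt(m,uv,d); P=P[d[uv[:,1],uv[:,0]]>0]
    zt=np.percentile(P[:,2],97); T=P[abs(P[:,2]-zt)<.003]; r=cv2.minAreaRect((T[:,:2]*1000).astype(np.float32))
    print(st[i],'ztop',zt.round(4),np.round(r[0],1),np.round(r[1],1),round(r[2],1),'z0',np.percentile(P[:,2],3).round(4))
print(s['eef_pos'],s['q'].round(1))
E
```

```text
t: 22.3
eef_pos: [0.3406, 0.626, 0.1455]
tcp_rot: [[-0.075, -0.983, -0.167], [-0.415, 0.183, -0.891], [0.907, 0.002, -0.421]]
wrist_force: [1.9, 1.2, -0.3]
finger_gap: 0.0651
grip_force: 0.0
[ 298  157   44   77 2499] ztop 0.0667 [297.7 391.4] [39.1 29. ] 79.8 z0 0.0267
[0.34094828 0.63086899 0.14939908] [  61.7   74.7   28.2  -24.3  138.  -116.4]
```

The plug now stands upright (top z 0.0667) at (0.2977,0.3914), long axis at 79.8°. Back to a vertical tool for a regrasp from above.

```bash
python3 -m crank '[{"fingers":0.7,"linear":[0.12,0,-0.08],"delta_rot":[0,0,0]},{"fingers":0.7,"linear":[0.25,0,-0.15],"delta_rot":[0,-0.1,0]},{"fingers":0.7,"linear":[0.38,0,-0.2],"delta_rot":[0,-0.24,0]},{"fingers":0.7,"linear":[0.5,0,-0.24],"delta_rot":[0,-0.4,0]},{"fingers":0.7,"linear":[0.617,0,-0.286],"delta_rot":[0,-0.56,0]},{"fingers":0.7,"linear":[0.617,0,-0.286],"delta_rot":[0,-0.72,0]},{"fingers":0.7,"linear":[0.617,0,-0.286],"delta_rot":[0,-0.72,0]},{"fingers":0.7,"linear":[0.617,0,-0.286],"delta_rot":[0,-0.72,0]}]' > /dev/null
python3 -m crank '[{"fingers":0.7,"linear":[0,0,0],"delta_rot":[0,-0.12,0]},{"fingers":0.7,"linear":[0,0,0],"delta_rot":[0,-0.28,0]},{"fingers":0.7,"linear":[0,0,0],"delta_rot":[0,-0.44,0]},{"fingers":0.7,"linear":[0,0,0],"delta_rot":[0,-0.58,0]},{"fingers":0.7,"linear":[0,0,0],"delta_rot":[0,-0.72,0]},{"fingers":0.7,"linear":[0,0,0],"delta_rot":[0,-0.72,0]},{"fingers":0.7,"linear":[0,0,0],"delta_rot":[0,-0.72,0]},{"fingers":0.7,"linear":[0,0,0],"delta_rot":[0,-0.72,0]}]'
cat > rel.py <<'E'
from h import *
import sys
from scipy.spatial.transform import Rotation as Ro
x,y,z,az=map(float,sys.argv[1:5]); s=manip.observe(); R=s['tcp_rot']; a=np.radians(az)
T=np.array([[np.cos(a),np.sin(a),0],[np.sin(a),-np.cos(a),0],[0,0,-1]])
print(s['t'],'pos',s['eef_pos'].round(4),'az',np.degrees(np.arctan2(R[1,0],R[0,0])).round(2),'q',s['q'].round(1),'F',s['wrist_force'].round(1),'gap',round(s['finger_gap'],4),'grip',round(s['grip_force'],1))
print('linear',(R.T@(np.array([x,y,z])-s['eef_pos'])/.25).round(4),'rot',(Ro.from_matrix(R.T@T).as_rotvec()/(np.pi/4)).round(4))
E
python3 rel.py .2977 .3914 .215 259.8
```

```text
t: 23.95
eef_pos: [0.3407, 0.6257, 0.3148]
tcp_rot: [[-0.182, -0.983, -0.003], [-0.983, 0.182, -0.007], [0.007, 0.002, -1.0]]
wrist_force: [0.2, -0.1, 0.7]
finger_gap: 0.065
grip_force: 0.0
23.95 pos [0.3407 0.6257 0.3148] az -100.47 q [ 5.730e+01  2.790e+01  7.010e+01 -1.000e-01  8.240e+01 -1.122e+02] F [ 0.2 -0.1  0.7] gap 0.065 grip 0.0
linear [ 0.9498 -0.0019  0.4059] rot [ 0.0023 -0.0092 -0.006 ]
```

```bash
python3 -m crank '[{"fingers":0.7,"linear":[0.1,0,0],"delta_rot":[0,0,0]},{"fingers":0.7,"linear":[0.27,0,0],"delta_rot":[0,-0.009,-0.006]},{"fingers":0.7,"linear":[0.45,0,0],"delta_rot":[0.002,-0.009,-0.006]},{"fingers":0.7,"linear":[0.63,0,0],"delta_rot":[0.002,-0.009,-0.006]},{"fingers":0.7,"linear":[0.8,0,0],"delta_rot":[0.002,-0.009,-0.006]},{"fingers":0.7,"linear":[0.95,-0.002,0],"delta_rot":[0.002,-0.009,-0.006]},{"fingers":0.7,"linear":[0.95,-0.002,0],"delta_rot":[0.002,-0.009,-0.006]},{"fingers":0.7,"linear":[0.95,-0.002,0.05],"delta_rot":[0.002,-0.009,-0.006]}]' >/dev/null
python3 rel.py .2977 .3914 .215 259.8
python3 -m crank '[{"fingers":0.7,"linear":[0,0,0.06],"delta_rot":[0,0,0]},{"fingers":0.7,"linear":[0,0,0.15],"delta_rot":[0,0,0]},{"fingers":0.7,"linear":[0,0,0.24],"delta_rot":[0,0,0]},{"fingers":0.7,"linear":[0,0,0.32],"delta_rot":[0,0,0]},{"fingers":0.7,"linear":[0,0,0.356],"delta_rot":[0,0,0]},{"fingers":0.7,"linear":[0,0,0.356],"delta_rot":[0,0,0]},{"fingers":0,"linear":[0,0,0.356],"delta_rot":[0,0,0]},{"fingers":0,"linear":[0,0,0.356],"delta_rot":[0,0,0]}]' >/dev/null
python3 -m crank '[{"fingers":0,"linear":[0,0,0],"delta_rot":[0,0,0]},{"fingers":0,"linear":[0,0,0],"delta_rot":[0,0,0]},{"fingers":0,"linear":[0,0,0],"delta_rot":[0,0,0]},{"fingers":0,"linear":[0,0,0],"delta_rot":[0,0,0]},{"fingers":0,"linear":[0,0,0],"delta_rot":[0,0,0]},{"fingers":0,"linear":[0,0,0],"delta_rot":[0,0,0]},{"fingers":0,"linear":[0,0,0],"delta_rot":[0,0,0]},{"fingers":0,"linear":[0,0,0],"delta_rot":[0,0,0]}]' >/dev/null
python3 rel.py .2977 .3914 .415 259.8
```

```text
24.75 pos [0.2987 0.3925 0.3058] az -100.27 q [ 4.670e+01 -5.400e+00  1.088e+02  1.000e-01  7.620e+01 -1.230e+02] F [0.  1.  0.6] gap 0.0652 grip 0.0
linear [0.0074 0.0041 0.3631] rot [-0.0029  0.009  -0.0015]
26.35 pos [0.2982 0.3925 0.2156] az -100.24 q [  46.8    1.2  112.6    0.2   65.8 -123.1] F [-1.4 -0.8  6.3] gap 0.0299 grip 30.0
linear [ 2.000e-04  5.000e-04 -7.977e-01] rot [-0.0011  0.0075 -0.0008]
```

```bash
python3 -m crank '[{"fingers":0,"linear":[0,0,-0.05],"delta_rot":[0,0,0]},{"fingers":0,"linear":[0,0,-0.15],"delta_rot":[0,0,0]},{"fingers":0,"linear":[0,0,-0.3],"delta_rot":[0,0,0]},{"fingers":0,"linear":[0,0,-0.45],"delta_rot":[0,0,0]},{"fingers":0,"linear":[0,0,-0.6],"delta_rot":[0,0,0]},{"fingers":0,"linear":[0,0,-0.72],"delta_rot":[0,0,0]},{"fingers":0,"linear":[0,0,-0.8],"delta_rot":[0,0,0]},{"fingers":0,"linear":[0,0,-0.8],"delta_rot":[0,0,0]}]' >/dev/null
python3 rel.py .6005 -.2316 .415 182.4
python3 -m crank '[{"fingers":0,"linear":[0.07,-0.05,0],"delta_rot":[0,0,0.1]},{"fingers":0,"linear":[0.2,-0.15,0],"delta_rot":[0,0,0.25]},{"fingers":0,"linear":[0.33,-0.24,0],"delta_rot":[0,0,0.4]},{"fingers":0,"linear":[0.46,-0.33,0],"delta_rot":[0,0,0.55]},{"fingers":0,"linear":[0.59,-0.42,0],"delta_rot":[0,0,0.7]},{"fingers":0,"linear":[0.7,-0.5,0],"delta_rot":[0,0,0.82]},{"fingers":0,"linear":[0.76,-0.55,0],"delta_rot":[0,0,0.86]},{"fingers":0,"linear":[0.76,-0.55,0],"delta_rot":[0,0,0.86]}]' >/dev/null
python3 rel.py .6005 -.2316 .415 182.4
```

```text
27.15 pos [0.2981 0.3917 0.419 ] az -100.23 q [ 4.670e+01 -1.010e+01  1.011e+02  1.000e-01  8.840e+01 -1.231e+02] F [ 0.   0.5 -2. ] gap 0.0301 grip 30.0
linear [ 2.2389e+00 -1.6331e+00 -6.0000e-04] rot [0.0047 0.0143 1.7193]
27.95 pos [0.3998 0.1779 0.4124] az -139.17 q [  17.2  -18.8  109.     0.2   89.7 -113.7] F [ 0.2  0.2 -1.7] gap 0.0299 grip 30.0
linear [ 0.4633 -1.7643 -0.017 ] rot [4.700e-03 8.000e-04 8.539e-01]
```

```bash
python3 -m crank '[{"fingers":0,"linear":[0.03,-0.08,0],"delta_rot":[0,0,0.1]},{"fingers":0,"linear":[0.07,-0.24,0],"delta_rot":[0,0,0.26]},{"fingers":0,"linear":[0.11,-0.4,0],"delta_rot":[0,0,0.42]},{"fingers":0,"linear":[0.15,-0.55,0],"delta_rot":[0,0,0.58]},{"fingers":0,"linear":[0.19,-0.7,0],"delta_rot":[0,0,0.73]},{"fingers":0,"linear":[0.22,-0.82,0],"delta_rot":[0.004,0,0.854]},{"fingers":0,"linear":[0.23,-0.88,0],"delta_rot":[0.004,0,0.854]},{"fingers":0,"linear":[0.23,-0.88,0],"delta_rot":[0.004,0,0.854]}]' >/dev/null
python3 rel.py .6005 -.2316 .415 182.4
```

```text
28.75 pos [ 0.5008 -0.0242  0.412 ] az -177.3 q [  -8.7   -8.2  100.1    0.2   88.1 -101.4] F [ 0.1  0.5 -1.5] gap 0.0303 grip 30.0
linear [-0.3593 -0.8472 -0.014 ] rot [0.0033 0.0008 0.0067]
```

```bash
python3 -m crank '[{"fingers":0,"linear":[-0.04,-0.09,0],"delta_rot":[0,0,0]},{"fingers":0,"linear":[-0.1,-0.24,0],"delta_rot":[0,0,0]},{"fingers":0,"linear":[-0.17,-0.4,0],"delta_rot":[0,0,0]},{"fingers":0,"linear":[-0.24,-0.56,0.05],"delta_rot":[0.003,0,0.007]},{"fingers":0,"linear":[-0.3,-0.71,0.15],"delta_rot":[0.003,0,0.007]},{"fingers":0,"linear":[-0.359,-0.847,0.28],"delta_rot":[0.003,0,0.007]},{"fingers":0,"linear":[-0.359,-0.847,0.38],"delta_rot":[0.003,0,0.007]},{"fingers":0,"linear":[-0.359,-0.847,0.38],"delta_rot":[0.003,0,0.007]}]' >/dev/null
python3 held.py w12; python3 rel.py .6005 -.2316 .315 182.4; python3 -c "
from h import *
s=manip.observe();print(s['tcp_rot'].round(4))"
```

```text
n 2416 tool x pct [-0.0071  0.0221  0.023   0.0232  0.0234] y [-0.0145 -0.0136  0.0006  0.014   0.0147] z [0.1481 0.1486 0.1505 0.1834 0.1885]
0.145 30 x 0.012 y [-0.0117 -0.0088  0.0113]
0.151 2593 x 0.0133 y [-0.0145  0.0001  0.0147]
0.157 340 x 0.023 y [-0.0137  0.0003  0.0142]
0.163 293 x 0.0231 y [-0.0137  0.0001  0.0143]
0.169 269 x 0.0231 y [-0.0137  0.0001  0.0139]
0.175 240 x 0.0231 y [-0.0135  0.0006  0.014 ]
0.181 212 x 0.0232 y [-0.0135 -0.0004  0.0138]
0.187 173 x 0.0232 y [-0.0134  0.0007  0.014 ]
[ 0.59941773 -0.22883572  0.31502808] 29.6 -177.5323656818341
29.6 pos [ 0.5994 -0.2288  0.315 ] az -177.53 q [-2.55e+01  1.71e+01  8.38e+01  1.00e-01  7.94e+01 -1.18e+02] F [ 0.1  0.2 -1.3] gap 0.0298 grip 30.0
linear [-0.0038 -0.0112  0.0001] rot [ 0.0044 -0.0036  0.0015]
[[-0.9991 -0.043  -0.003 ]
 [-0.0431  0.9991  0.0033]
 [ 0.0028  0.0035 -1.    ]]
```

```bash
python3 -m crank '[{"fingers":0,"linear":[-0.04,0,-0.06],"delta_rot":[0,0,0]},{"fingers":0,"linear":[-0.1,0,-0.15],"delta_rot":[0,0,0]},{"fingers":0,"linear":[-0.18,0,-0.25],"delta_rot":[0,0,0]},{"fingers":0,"linear":[-0.25,0,-0.32],"delta_rot":[0,0,0]},{"fingers":0,"linear":[-0.29,-0.01,-0.34],"delta_rot":[0.004,-0.003,0.001]},{"fingers":0,"linear":[-0.29,-0.01,-0.34],"delta_rot":[0.004,-0.003,0.001]},{"fingers":0,"linear":[-0.29,-0.01,-0.34],"delta_rot":[0.004,-0.003,0.001]},{"fingers":0,"linear":[-0.29,-0.01,-0.34],"delta_rot":[0.004,-0.003,0.001]}]' >/dev/null
python3 - <<'E'
from h import *
keep('w13'); p,d,m=load('w13')
c=np.array(m['world_to_cam'])@[.6005,-.2316,.042,1]; u,v=(c[:2]/c[2]*m['fx']+[m['cx'],m['cy']]).astype(int); print(u,v)
import re
src=open('sock.py').read().split('b2=')[0]; exec(src)
hole('w13',(u-28,v-27,u+28,v+27))
E
python3 held.py; python3 rel.py .6005 -.2316 .315 182.4
```

```text
321 102
w13 ztop 0.042 std 0.0009 grey [104.   114.   184.85]
depth [ 600.6 -232.3] [30.8 21.5] 2.28
grey [ 584.4 -233.9] [1.8 3.8] 2.19
n 2208 tool x pct [-0.0043  0.0187  0.019   0.0192  0.0195] y [-0.0146 -0.0135  0.0001  0.0139  0.0147] z [0.1477 0.1482 0.1505 0.184  0.1889]
0.145 113 x 0.0077 y [-0.0131 -0.0016  0.0123]
0.151 2328 x 0.0121 y [-0.0145  0.0001  0.0147]
0.157 348 x 0.0191 y [-0.0138 -0.0003  0.0141]
0.163 310 x 0.019 y [-0.0138  0.0001  0.014 ]
0.169 275 x 0.0191 y [-0.0139  0.0001  0.0139]
0.175 253 x 0.0191 y [-0.0139  0.0001  0.014 ]
0.181 223 x 0.0191 y [-0.0137  0.0001  0.0138]
0.187 195 x 0.0191 y [-0.0134  0.0001  0.014 ]
[ 0.67185289 -0.2298068   0.40292011] 30.45 -177.68786698279365
30.45 pos [ 0.6719 -0.2298  0.4029] az -177.69 q [-2.300e+01  2.460e+01  6.520e+01 -1.000e-01  9.000e+01 -1.153e+02] F [-0.6 -0.7 -2.4] gap 0.0297 grip 30.0
linear [0.2869 0.0053 0.3505] rot [-0.0036  0.005  -0.002 ]
```

```bash
cat > pw.py <<'E'
from h import *
import sys
p,d,m=load(sys.argv[1]); k=red(p); k[:190]=0; n,l,st,c=cv2.connectedComponentsWithStats(k); i=1+st[1:,4].argmax()
uv=np.argwhere(l==i)[:,::-1]; P=depthpt(m,uv,d); P=P[d[uv[:,1],uv[:,0]]>0]
zt=np.percentile(P[:,2],98); F=P[(P[:,2]<zt-.006)]
rng=np.random.default_rng(0); best=None
for _ in range(300):
    a=F[rng.choice(len(F),3,False)]; nn=np.cross(a[1]-a[0],a[2]-a[0]); q=np.linalg.norm(nn)
    if q<1e-7: continue
    e=abs((F-a[0])@(nn/q))<.001
    if best is None or e.sum()>best.sum(): best=e
Q=F[best]; nn=np.linalg.svd(Q-Q.mean(0))[2][2]; nn*=-np.sign(nn[0]); h=nn.copy(); h[2]=0; h/=np.linalg.norm(h); t=np.array([-h[1],h[0],0])
T=P[P[:,2]>zt-.003]; e=np.percentile(np.r_[T,Q]@t,[.5,99.5]); f=Q.mean(0)
ctr=h*(f@h-.020)+t*e.mean(); print('face n',nn.round(4),'az',np.degrees(np.arctan2(h[1],h[0])).round(2),'width',np.diff(e).round(4),'plug centre',ctr[:2].round(4),'ztop',zt.round(4),'n',len(Q))
E
python3 pw.py w12; python3 pw.py w13
```

```text
face n [-0.9992 -0.0396  0.0111] az -177.73 width [0.0287] plug centre [ 0.5946 -0.2284] ztop 0.1635 n 1491
face n [-9.994e-01 -3.490e-02  1.000e-04] az -178.0 width [0.0287] plug centre [ 0.6696 -0.2301] ztop 0.2549 n 1502
```

```bash
python3 rel.py .6028 -.2317 .285 182.4
```

```text
30.45 pos [ 0.6719 -0.2298  0.4029] az -177.69 q [-2.300e+01  2.460e+01  6.520e+01 -1.000e-01  9.000e+01 -1.153e+02] F [-0.6 -0.7 -2.4] gap 0.0297 grip 30.0
linear [0.2782 0.0049 0.4706] rot [-0.0036  0.005  -0.002 ]
```

```bash
python3 -m crank '[{"fingers":0,"linear":[0.05,0,0.05],"delta_rot":[0,0,0]},{"fingers":0,"linear":[0.13,0.002,0.15],"delta_rot":[0,0,0]},{"fingers":0,"linear":[0.22,0.004,0.27],"delta_rot":[-0.002,0.003,-0.002]},{"fingers":0,"linear":[0.278,0.005,0.38],"delta_rot":[-0.002,0.003,-0.002]},{"fingers":0,"linear":[0.278,0.005,0.45],"delta_rot":[-0.002,0.003,-0.002]},{"fingers":0,"linear":[0.278,0.005,0.47],"delta_rot":[-0.002,0.003,-0.002]},{"fingers":0,"linear":[0.278,0.005,0.47],"delta_rot":[-0.002,0.003,-0.002]},{"fingers":0,"linear":[0.278,0.005,0.47],"delta_rot":[-0.002,0.003,-0.002]}]' >/dev/null
python3 rel.py .6028 -.2317 .257 182.4; python3 -c "
from h import *
keep('w14')"; python3 pw.py w14; python3 rel.py .6028 -.2317 .257 182.4
```

```text
31.25 pos [ 0.6046 -0.2325  0.287 ] az -177.62 q [ -25.6   19.1   84.3   -0.    76.2 -117.9] F [-0.1 -0.5 -1.4] gap 0.0296 grip 30.0
linear [0.0078 0.004  0.1201] rot [-0.0038  0.0062 -0.0004]
face n [-0.9993 -0.0381 -0.0013] az -177.81 width [0.0287] plug centre [ 0.6024 -0.2331] ztop 0.1387 n 1493
31.3 pos [ 0.6047 -0.2326  0.2873] az -177.62 q [ -25.6   19.1   84.3   -0.    76.2 -117.9] F [ 0.5  0.2 -0.8] gap 0.0295 grip 30.0
linear [0.0081 0.0042 0.1212] rot [-0.0041  0.0068 -0.0004]
```

```bash
python3 -m crank '[{"fingers":0,"linear":[0.007,0.0043,0],"delta_rot":[0,0,0]},{"fingers":0,"linear":[0.0073,0.0043,0.02],"delta_rot":[0,0,0]},{"fingers":0,"linear":[0.0073,0.0043,0.05],"delta_rot":[0,0,0]},{"fingers":0,"linear":[0.0073,0.0043,0.08],"delta_rot":[0,0,0]},{"fingers":0,"linear":[0.0073,0.0043,0.1],"delta_rot":[0,0,0]},{"fingers":0,"linear":[0.0073,0.0043,0.11],"delta_rot":[0,0,0]},{"fingers":0,"linear":[0.0073,0.0043,0.11],"delta_rot":[0,0,0]},{"fingers":0,"linear":[0.0073,0.0043,0.11],"delta_rot":[0,0,0]}]'
python3 -c "
from h import *
keep('w15')"; python3 pw.py w15; python3 -m crank '[{"fingers":0,"linear":[0,0,0.008],"delta_rot":[0,0,0]},{"fingers":0,"linear":[0,0,0.016],"delta_rot":[0,0,0]},{"fingers":0,"linear":[0,0,0.024],"delta_rot":[0,0,0]},{"fingers":0,"linear":[0,0,0.03],"delta_rot":[0,0,0]},{"fingers":0,"linear":[0,0,0.036],"delta_rot":[0,0,0]},{"fingers":0,"linear":[0,0,0.04],"delta_rot":[0,0,0]},{"fingers":0,"linear":[0,0,0.04],"delta_rot":[0,0,0]},{"fingers":0,"linear":[0,0,0.04],"delta_rot":[0,0,0]}]'
```

```text
t: 32.1
eef_pos: [0.6018, -0.2314, 0.2577]
tcp_rot: [[-0.999, -0.041, 0.003], [-0.041, 0.999, -0.002], [-0.003, -0.002, -1.0]]
wrist_force: [0.7, 0.4, -1.9]
finger_gap: 0.0297
grip_force: 30.0
face n [-0.9993 -0.0385  0.0017] az -177.79 width [0.0289] plug centre [ 0.5991 -0.2318] ztop 0.1094 n 1502
t: 32.95
eef_pos: [0.6019, -0.2314, 0.2478]
tcp_rot: [[-0.999, -0.041, 0.003], [-0.041, 0.999, -0.002], [-0.003, -0.002, -1.0]]
wrist_force: [2.2, -0.9, -3.4]
finger_gap: 0.0301
grip_force: 30.0
```

```bash
python3 -m crank '[{"fingers":0,"linear":[-0.003,0,0.004],"delta_rot":[0,0,0]},{"fingers":0,"linear":[-0.004,0,0.012],"delta_rot":[0,0,0]},{"fingers":0,"linear":[-0.004,0,0.02],"delta_rot":[0,0,0]},{"fingers":0,"linear":[-0.004,0,0.028],"delta_rot":[0,0,0]},{"fingers":0,"linear":[-0.004,0,0.036],"delta_rot":[0,0,0]},{"fingers":0,"linear":[-0.004,0,0.043],"delta_rot":[0,0,0]},{"fingers":0,"linear":[-0.004,0,0.048],"delta_rot":[0,0,0]},{"fingers":0,"linear":[-0.004,0,0.05],"delta_rot":[0,0,0]}]'
python3 -m crank '[{"fingers":0,"linear":[0,0,0.002],"delta_rot":[0,0,0]},{"fingers":0,"linear":[0,0,0.004],"delta_rot":[0,0,0]},{"fingers":0,"linear":[0,0,0.005],"delta_rot":[0,0,0]},{"fingers":0,"linear":[0,0,0.006],"delta_rot":[0,0,0]},{"fingers":0,"linear":[0,0,0.006],"delta_rot":[0,0,0]},{"fingers":0,"linear":[0,0,0.006],"delta_rot":[0,0,0]},{"fingers":0,"linear":[0,0,0.006],"delta_rot":[0,0,0]},{"fingers":0,"linear":[0,0,0.006],"delta_rot":[0,0,0]}]'
```

```text
t: 33.75
eef_pos: [0.6028, -0.2314, 0.2356]
tcp_rot: [[-0.999, -0.041, 0.003], [-0.041, 0.999, -0.002], [-0.002, -0.002, -1.0]]
wrist_force: [-2.8, 1.0, 5.0]
finger_gap: 0.0302
grip_force: 30.0
t: 34.55
eef_pos: [0.6028, -0.2314, 0.2356]
tcp_rot: [[-0.999, -0.041, 0.003], [-0.041, 0.999, -0.002], [-0.003, -0.002, -1.0]]
wrist_force: [-7.8, 3.0, 12.7]
finger_gap: 0.0295
grip_force: 30.0
```

```bash
python3 -m crank '[{"fingers":0.7,"linear":[0,0,0],"delta_rot":[0,0,0]},{"fingers":0.7,"linear":[0,0,0],"delta_rot":[0,0,0]},{"fingers":0.7,"linear":[0,0,0],"delta_rot":[0,0,0]},{"fingers":0.7,"linear":[0,0,0],"delta_rot":[0,0,0]},{"fingers":0.7,"linear":[0,0,-0.03],"delta_rot":[0,0,0]},{"fingers":0.7,"linear":[0,0,-0.12],"delta_rot":[0,0,0]},{"fingers":0.7,"linear":[0,0,-0.26],"delta_rot":[0,0,0]},{"fingers":0.7,"linear":[0,0,-0.4],"delta_rot":[0,0,0]}]'
python3 -m crank '[{"fingers":0.7,"linear":[0,0,-0.1],"delta_rot":[0,0,0]},{"fingers":0.7,"linear":[0,0,-0.2],"delta_rot":[0,0,0]},{"fingers":0.7,"linear":[0,0,-0.28],"delta_rot":[0,0,0]},{"fingers":0.7,"linear":[0,0,-0.32],"delta_rot":[0,0,0]},{"fingers":0.7,"linear":[0,0,-0.32],"delta_rot":[0,0,0]},{"fingers":0.7,"linear":[0,0,-0.32],"delta_rot":[0,0,0]},{"fingers":0.7,"linear":[0,0,-0.32],"delta_rot":[0,0,0]},{"fingers":0.7,"linear":[0,0,-0.32],"delta_rot":[0,0,0]}]' >/dev/null
python3 -c "
from h import *
keep('w16')
p,d,m=load('w16'); k=red(p); n,l,st,c=cv2.connectedComponentsWithStats(k)
for i in range(1,n):
    if st[i,4]<200: continue
    uv=np.argwhere(l==i)[:,::-1]; P=depthpt(m,uv,d); P=P[d[uv[:,1],uv[:,0]]>0]; zt=np.percentile(P[:,2],90); T=P[abs(P[:,2]-zt)<.004]; r=cv2.minAreaRect((T[:,:2]*1000).astype(np.float32)); print(st[i],zt.round(4),np.median(T[:,2]).round(4),np.round(r[0],1),np.round(r[1],1),round(r[2],2), 'tilt',np.polyfit(T[:,0],T[:,2],1)[0].round(3),np.polyfit(T[:,1],T[:,2],1)[0].round(3))
"; python3 rel.py .4587 .1515 .35 187.1
```

```text
t: 35.35
eef_pos: [0.6022, -0.2311, 0.3347]
tcp_rot: [[-0.999, -0.041, 0.002], [-0.041, 0.999, -0.001], [-0.001, -0.001, -1.0]]
wrist_force: [0.6, 0.4, -0.5]
finger_gap: 0.0652
grip_force: 0.0
[304 154  32  48 872] 0.0871 0.0862 [ 599.3 -231.6] [38.5 28.8] 1.64 tilt 0.017 -0.006
[ 283  275   81   21 1541] 0.026 0.0248 [ 749.1 -221.3] [19.2 98.4] 1.51 tilt 0.081 0.008
36.2 pos [ 0.6021 -0.231   0.4124] az -177.64 q [ -25.5   14.2   76.9   -0.    88.8 -117.9] F [ 0.1 -0.1 -0.5] gap 0.0653 grip 0.0
linear [0.5103 1.5525 0.248 ] rot [-0.0012  0.0009 -0.1052]
```

Plug home: its top is at z 0.086 (expected 0.042+0.044), centre (0.5993,−0.2316), upright and released. Now the guard handle.

```bash
python3 -m crank '[{"fingers":0.7,"linear":[0.02,0.08,0],"delta_rot":[0,0,0]},{"fingers":0.7,"linear":[0.07,0.22,0],"delta_rot":[0,0,-0.05]},{"fingers":0.7,"linear":[0.12,0.37,0],"delta_rot":[0,0,-0.1]},{"fingers":0.7,"linear":[0.17,0.52,0],"delta_rot":[0,0,-0.103]},{"fingers":0.7,"linear":[0.22,0.67,0],"delta_rot":[0,0,-0.103]},{"fingers":0.7,"linear":[0.25,0.77,0],"delta_rot":[0,0,-0.103]},{"fingers":0.7,"linear":[0.26,0.8,0],"delta_rot":[0,0,-0.103]},{"fingers":0.7,"linear":[0.26,0.8,0],"delta_rot":[0,0,-0.103]}]' >/dev/null
python3 rel.py .4587 .1508 .35 187
```

```text
37.0 pos [ 0.5289 -0.0332  0.4132] az -172.9 q [-9.100e+00 -3.700e+00  9.580e+01 -1.000e-01  8.770e+01 -1.062e+02] F [-0.3  0.2  0.8] gap 0.0647 grip 0.0
linear [0.1885 0.7657 0.2506] rot [-0.0028  0.0031  0.0022]
```

```bash
python3 -m crank '[{"fingers":0.7,"linear":[0.02,0.08,0],"delta_rot":[0,0,0]},{"fingers":0.7,"linear":[0.05,0.22,0.02],"delta_rot":[0,0,0]},{"fingers":0.7,"linear":[0.09,0.37,0.08],"delta_rot":[0,0,0]},{"fingers":0.7,"linear":[0.13,0.52,0.15],"delta_rot":[0,0,0]},{"fingers":0.7,"linear":[0.16,0.66,0.2],"delta_rot":[0,0,0.002]},{"fingers":0.7,"linear":[0.189,0.766,0.25],"delta_rot":[0,0,0.002]},{"fingers":0.7,"linear":[0.189,0.766,0.25],"delta_rot":[0,0,0.002]},{"fingers":0.7,"linear":[0.189,0.766,0.25],"delta_rot":[0,0,0.002]}]' >/dev/null
python3 - <<'E'
from h import *
keep('w17'); p,d,m=load('w17'); H=cv2.cvtColor(p,cv2.COLOR_RGB2HSV)
c=np.array(m['world_to_cam'])@[.4587,.1508,.107,1]; u,v=(c[:2]/c[2]*m['fx']+[m['cx'],m['cy']]).astype(int)
x0,x1,y0,y1=max(0,u-60),u+60,max(0,v-45),min(400,v+45); print(u,v)
uv=np.stack(np.meshgrid(np.arange(x0,x1),np.arange(y0,y1)),-1).reshape(-1,2); P=depthpt(m,uv,d); q=H[uv[:,1],uv[:,0]]
t=(q[:,1]<60)&(q[:,2]>150)&(P[:,2]>.09)&(P[:,2]<.125); P=P[t]; zt=np.percentile(P[:,2],97); print(len(P),'top',zt.round(4))
r=cv2.minAreaRect((P[:,:2]*1000).astype(np.float32)); print(np.round(r[0],1),np.round(r[1],1),r[2])
E
python3 rel.py .4587 .1508 .274 187
```

```text
322 212
2119 top 0.118
[469.3 151.1] [42.4 36. ] 6.724981784820557
37.85 pos [0.4599 0.1493 0.3505] az -173.12 q [ 12.   -9.1 107.4  -0.2  81.6 -84.9] F [0.4 0.1 0.3] gap 0.0653 grip 0.0
linear [0.0048 0.0072 0.3061] rot [-0.0035  0.0035 -0.0026]
```

```bash
python3 -m crank '[{"fingers":0.7,"linear":[0.0048,0.005,0.04],"delta_rot":[0,0,0]},{"fingers":0.7,"linear":[0.0048,0.005,0.12],"delta_rot":[0,0,0]},{"fingers":0.7,"linear":[0.0048,0.005,0.2],"delta_rot":[0,0,0]},{"fingers":0.7,"linear":[0.0048,0.005,0.27],"delta_rot":[0,0,0]},{"fingers":0.7,"linear":[0.0048,0.005,0.306],"delta_rot":[0,0,0]},{"fingers":0.7,"linear":[0.0048,0.005,0.306],"delta_rot":[0,0,0]},{"fingers":0,"linear":[0.0048,0.005,0.306],"delta_rot":[0,0,0]},{"fingers":0,"linear":[0.0048,0.005,0.306],"delta_rot":[0,0,0]}]'
python3 -m crank '[{"fingers":0,"linear":[0,0,0],"delta_rot":[0,0,0]},{"fingers":0,"linear":[0,0,0],"delta_rot":[0,0,0]},{"fingers":0,"linear":[0,0,0],"delta_rot":[0,0,0]},{"fingers":0,"linear":[0,0,0],"delta_rot":[0,0,0]},{"fingers":0,"linear":[0,0,0],"delta_rot":[0,0,0]},{"fingers":0,"linear":[0,0,0],"delta_rot":[0,0,0]},{"fingers":0,"linear":[0,0,0],"delta_rot":[0,0,0]},{"fingers":0,"linear":[0,0,0],"delta_rot":[0,0,0]}]'
```

```text
t: 38.65
eef_pos: [0.4585, 0.1512, 0.2749]
tcp_rot: [[-0.993, -0.12, 0.004], [-0.12, 0.993, -0.001], [-0.004, -0.002, -1.0]]
wrist_force: [-0.2, -0.1, 0.1]
finger_gap: 0.0537
grip_force: 0.0
t: 39.45
eef_pos: [0.4583, 0.1507, 0.2743]
tcp_rot: [[-0.993, -0.12, 0.004], [-0.12, 0.993, -0.003], [-0.004, -0.004, -1.0]]
wrist_force: [0.0, -5.6, 1.0]
finger_gap: 0.0358
grip_force: 30.0
```

```bash
python3 -m crank '[{"fingers":0,"linear":[-0.001,0,-0.025],"delta_rot":[0,0,0]},{"fingers":0,"linear":[-0.0034,0,-0.0784],"delta_rot":[0,0,0]},{"fingers":0,"linear":[-0.0137,0,-0.1563],"delta_rot":[0,0,0]},{"fingers":0,"linear":[-0.0307,0,-0.2329],"delta_rot":[0,0,0]},{"fingers":0,"linear":[-0.0543,0,-0.3078],"delta_rot":[0,0,0]},{"fingers":0,"linear":[-0.0843,0,-0.3804],"delta_rot":[0,0,0]},{"fingers":0,"linear":[-0.1206,0,-0.45],"delta_rot":[0,0,0]},{"fingers":0,"linear":[-0.1206,0,-0.45],"delta_rot":[0,0,0]}]'
```

```text
t: 40.25
eef_pos: [0.4883, 0.1546, 0.3884]
tcp_rot: [[-0.993, -0.12, 0.004], [-0.12, 0.993, -0.003], [-0.004, -0.003, -1.0]]
wrist_force: [-2.0, -5.5, -1.2]
finger_gap: 0.0356
grip_force: 30.0
```

```bash
python3 -m crank '[{"fingers":0,"linear":[-0.02,0,-0.034],"delta_rot":[0,0,0]},{"fingers":0,"linear":[-0.0422,0,-0.0662],"delta_rot":[0,0,0]},{"fingers":0,"linear":[-0.09,0,-0.1285],"delta_rot":[0,0,0]},{"fingers":0,"linear":[-0.143,0,-0.1864],"delta_rot":[0,0,0]},{"fingers":0,"linear":[-0.175,0,-0.215],"delta_rot":[0,0,0]},{"fingers":0,"linear":[-0.2009,0,-0.2394],"delta_rot":[0,0,0]},{"fingers":0,"linear":[-0.2009,0,-0.2394],"delta_rot":[0,0,0]},{"fingers":0,"linear":[-0.2009,0,-0.2394],"delta_rot":[0,0,0]}]'
python3 -m crank '[{"fingers":0,"linear":[0,0,0],"delta_rot":[0,0,0]},{"fingers":0,"linear":[0,0,0],"delta_rot":[0,0,0]},{"fingers":0,"linear":[0,0,0],"delta_rot":[0,0,0]},{"fingers":0,"linear":[0,0,0],"delta_rot":[0,0,0]},{"fingers":0,"linear":[0,0,0],"delta_rot":[0,0,0]},{"fingers":0,"linear":[0,0,0],"delta_rot":[0,0,0]},{"fingers":0,"linear":[0,0,0],"delta_rot":[0,0,0]},{"fingers":0,"linear":[0,0,0],"delta_rot":[0,0,0]}]'
python3 - <<'E'
from h import *
keep('s18','side'); keep('t18','top'); s=manip.observe(); g=s['eef_pos']+.167*s['tcp_rot'][:,2]; print(g.round(4)); 
h=np.array([.9925,.1219]); print('angle',np.degrees(np.arctan2(g[2]-.107,(np.array([.682,.178])-g[:2])@h)), np.hypot(g[2]-.107,(np.array([.682,.178])-g[:2])@h))
a=cv2.imread('pics/s18.png'); b=cv2.imread('pics/t18.png'); cv2.imwrite('pics/c18.png',np.vstack([a[90:390],b[90:290]]))
p,d,m=load('t18'); n,l,st,c=cv2.connectedComponentsWithStats(red(p))
for i in range(1,n):
    if st[i,4]>40:
        uv=np.argwhere(l==i)[:,::-1]; P=depthpt(m,uv,d); print(c[i].round(0),np.median(P,0).round(3),np.percentile(P[:,2],95).round(3))
E
```

```text
t: 41.05
eef_pos: [0.5371, 0.1609, 0.4457]
tcp_rot: [[-0.993, -0.12, 0.002], [-0.12, 0.993, -0.003], [-0.001, -0.003, -1.0]]
wrist_force: [-1.5, -5.6, -2.3]
finger_gap: 0.0358
grip_force: 30.0
t: 41.85
eef_pos: [0.537, 0.1608, 0.4456]
tcp_rot: [[-0.993, -0.12, 0.002], [-0.12, 0.993, -0.003], [-0.002, -0.003, -1.0]]
wrist_force: [-0.6, -5.8, -3.7]
finger_gap: 0.0359
grip_force: 30.0
[0.5373 0.1604 0.2786]
angle 49.650652048389894 0.22512792809686274
[401. 118.] [ 0.747 -0.219  0.023] 0.028
[409. 168.] [ 0.594 -0.225  0.084] 0.089
[147. 214.] [0.461 0.483 0.047] 0.052
```

View pics/c18.png

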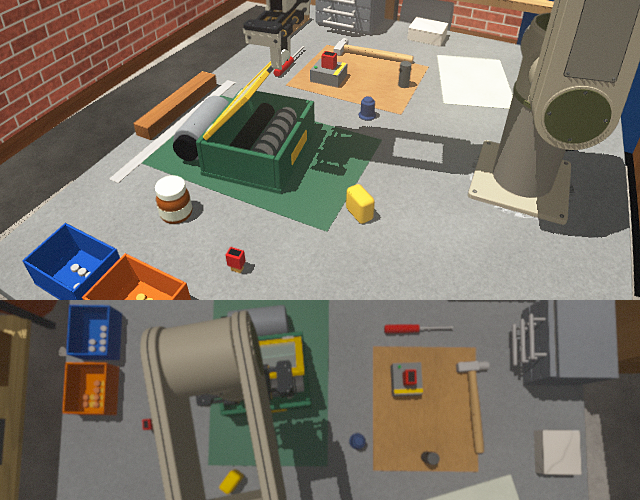

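The picture shows the guard held open at (240,100) with the rollers exposed, the plug seated in the socket at (328,62), and the bystanders in place. The angle from the gripper pose is about 49.7°, so I hand in.

```bash
python3 -c "
from workcell import manip
print(manip.finish_job())"
```

```text
the job is handed in; nothing more can be done
None
```

The job is handed in: the larger red plug is fully home in the socket and released, and the gripper is holding the guard steady at about 50° with the bystanders in place; on the first carry I flew too low, knocked the plug out on the slitter housing, and had to stand it up again before plugging it in.

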